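Load and start the preheater on a pickup maker's bench

ROBOT

A 7-joint arm with a two-finger parallel gripper is mounted at the origin on the work surface. World frame = base frame: x ahead of the robot, y to its left, z up, the work surface at z = 0. Lengths are in m, angles in rad, forces in N, time in s.
With the tool pointing down it reaches from about 0.4 to 0.85 m from the base axis. Payload 6.9 kg.
Tool frame: the origin (TCP) lies midway between the tips of the shut fingers; the grasp point (between the pads) lies 19 mm behind it; z points along the fingers, y is the direction in which the jaws open and shut (so a half turn about z gives the same grasp; the last joint's range is limited). The gripper opens to 85 mm and grips with 20 to 120 N. Pads are 22 mm wide; open, the fingers measure 114 mm over their backs; the gripper's body (76 mm by 85 mm) begins 54 mm behind the grasp point. The pads swing forward as they close: fully open they stand 13 mm farther back than shut.
Start: joints at [1.306, 0.507, -0.238, 1.5, 0.126, 1.149, -0.155], TCP at [0.226, -0.583, 0.201] pointing down, gripper open.
Joint ranges: [-3.08, 3.08], [-0.24, 2.05], [-1.43, 1.35], [0, 2.5], [-1.52, 4.66], [0.17, 1.96], [-2.89, 2.89]. Speed limits (rad/s): [2.39, 2.39, 3.14, 3.14, 3.14, 3.14, 3.14].

INTERFACE

Orientations are given as a unit quaternion [x, y, z, w].
In Python, from bench import * gives the robot as it stands. The module is installed in compiled form; this text tells all that it offers.
- The arm moves only by the tool carry_out, never from a script. Its argument "steps" is text: rows parted by semicolons, each of 5 numbers parted by spaces: the closure, from 0 (fully open) to 1 (shut), then the shift along the tool's x, y, z in cm, then the turn about the tool's z in degrees. In form: claw x y z twist; .... A call has 1 to 20 rows; each row is the pose to reach, as a shift and turn from the pose commanded when the call began, along the tool's axes at that moment; what a row does not reach only later rows make up. A row lasts 1/8 s, in which the tool goes at most 62.5 mm and 10.7 degrees, less where a joint would pass 70% of its speed; a pose out of reach is approached as far as the arm can. A call with a gripper value outside its range is refused whole. The fingers move at their own pace and stop on an object; the grip force is fixed at half the most. Time passes only in rows, so rows that repeat a pose let the fingers close. It gives the time, the measured TCP pose, the force and the opening at its end, in the units of the state.
- state(): the state, without advancing time (a new reading comes with each control period).
- camera(name): name is "side" or "top"; returns a dict with "image" (480x640x3 uint8, red, green, blue), "depth" (480x640 float32, m along the optical axis (not along the pixel's ray), 0 where there is no reading), "fov_y" (degrees; the focal length in pixels is half the picture's height over the tangent of half this angle, whatever the lens; pixels are square), "cx", "cy" (the principal point, pixels), "R" (3x3) and "t" (3): a world point X has camera coordinates R X + t. Camera axes: x right, y down, z forward; pixel columns grow to the right and rows downward; lengths in m; the calibration is good to about 2 mm. A picture is of the moment at which its call begins.
- hand_in(): hands the job in, once; it reports no verdict.
The state is a dict: "clock": time; "joint_positions": joint angles; "qd": joint speeds; "effort": joint torques, N m; "tool_pos": TCP position; "eef_rot": TCP orientation; "contact_force": force on the tool from outside, world axes, zero at the start; "torque": the same for the moment, N m; "gripper_width": finger opening in m.
Only numpy, scipy, OpenCV 4.12 (cv2) and the standard library are available. Lean on these libraries where they do the work, as an engineer would, in place of code of your own. Each camera call takes 0.05 s, during which the arm holds its last target.

TASK

Lift only the top tray, the one full of guitar pickups, off the pile of two, keep it level and set it down without dropping it on the preheater's white plate, squarely and wholly on it, long side along the plate's. Then turn the black knob until its white pointer stands at the red marker on the scale, without shifting the marker, and last of all push the red-tipped toggle lever fully over, up the slope of the panel, to switch the heat on. Leave the lower tray and everything else on the bench where they are.

Things in the scene. Friction and masses are not known exactly. Their poses are not given: they have to be found in the camera images.
- top_tray: Open aluminium tray 160 (its x) x 62 (y) x 36 mm (z) holding four black pickups (19 mm high), 0.2 to 0.4 kg. Origin: centre of its underside, z up. Its foot (149 x 51 mm, lowest 4 mm) sits inside the lower tray's rim; full width above that. Can be gripped across the 62 mm, outside, at 10 to 36 mm above its origin. Half a turn makes no difference.
- lower_tray: Empty tray of the same size, under the top tray, standing on the bench. Origin: centre of its underside; the top tray's origin is 32 mm above it. Must stay (within 20 mm).
- plate_center (a point): Centre of the top face of the preheater's white plate, 81 mm above the bench; x along its 196 mm length, y along its 92 mm width, z up. The preheater is bolted down. Its grey console stands on the plate's -y side from 80 mm off the plate centre, up to 125 mm high; its sloped control panel faces -x, its normal leaning 30 degrees from vertical that way.
- knob_grip (a point): Grip point of the black knob, on its axis, 36 mm off the panel. z points out of the panel along the axis, x along the grip bar towards the pointer end. The bar is 62 mm long (x), 16 mm wide (y) and stands from 22 mm below to 12 mm above this point on a 64 mm disc. A white line marks the pointer end. A white scale disc of 112 mm lies below.
- knob_pointer (a point): Tip of the knob's white pointer, 38.5 mm from the axis, 28 mm below the grip point.
- knob (a joint): Knob angle, 0 to 4.71 rad, growing clockwise seen from outside; it stays where it is left. 0 is the lower left end of the scale.
- marker (a joint): Angle of the red marker on the same scale (same zero and sense): the pointer stands at the marker when knob equals it.
- marker_tip (a point): Inner tip of the red marker (a stiff tab 8 mm wide, 6 mm high, at 40 to 62 mm from the knob's axis). Its x axis points outward from the knob's axis, z out of the panel.
- power (a joint): Red toggle lever: 0 = off, leaning down the panel; 1.0 rad = on, leaning up the panel; it stays where it is left.
- power_tip (a point): Centre of the red ball (diameter 26 mm) on the end of the toggle lever, 60 mm from its pivot. The pivot lies 22 mm off the panel, 125 mm from the knob's axis to the panel's -y side (away from the plate). The lever leans 0.5 rad down the slope from the panel's normal when off and 0.5 rad up the slope when on: the ball moves 58 mm up the slope.
- case: Closed blue parts case 130 x 80 x 40 mm; leave it. Origin: centre of its underside.
- spool: Copper wire spool, diameter 64, 48 mm high; leave it. Origin: centre of its underside.
- driver: Orange screwdriver 180 mm long, lying; leave it.
- flux: Jar, diameter 56, 70 mm high; leave it.
- mug: Blue mug, diameter 80, 90 mm high; leave it.
There are look-alikes about, which are no part of the job. Leave any brown or green look-alike of the top_tray alone.

How it is judged:
On the way, in this order (a step that is already met when the one before it is completed fails the run):
1. the top tray rests squarely on the plate, let go (x of top_tray in the frame of plate_center between -0.02 and 0.02 m and y of top_tray in the frame of plate_center between -0.017 and 0.017 m and z of top_tray in the frame of plate_center between -0.006 and 0.006 m and angle between the x axis of top_tray and the x axis of plate_center, either way round below 0.2 rad and angle between top_tray's own z axis and vertical below 0.1 rad and contact force between the fingers and top_tray below 0.1 N and linear speed of top_tray below 0.03 m/s), for 0.2 s.
2. the knob's pointer stands at the red marker (angle between the x axis of knob_grip and the x axis of marker_tip, either way round below 0.14 rad and distance between knob_pointer and marker_tip below 0.03 m), for 0.2 s.
3. the toggle lever is up (value of joint power above 0.8 rad), for 0.2 s.
At the end, for the whole second after the job is handed in: The top tray rests on the white plate, within 20 mm lengthways and 17 mm sideways of its centre and within 0.2 rad of square; the pointer is within 0.14 rad of the red marker, which has not shifted (4 mm); the lever is up (above 0.8 rad); the lower tray is within 20 mm of where it stood (all of step 2 and x of top_tray in the frame of plate_center between -0.02 and 0.02 m and y of top_tray in the frame of plate_center between -0.017 and 0.017 m and z of top_tray in the frame of plate_center between -0.006 and 0.006 m and angle between the x axis of top_tray and the x axis of plate_center, either way round below 0.2 rad and angle between top_tray's own z axis and vertical below 0.1 rad and value of joint power above 0.8 rad and linear speed of top_tray below 0.03 m/s and distance of lower_tray from where it was at the start of the episode below 0.02 m and distance of marker_tip from where it was at the start of the episode below 0.004 m); the robot touches nothing.
It fails at once if the case, spool, screwdriver, jar or mug is pushed away (over 30 mm) (distance of any of case, spool, driver, flux, mug from where it was at the start of the episode above 0.03 m).
It fails at once if the tray is tipped (over 0.6 rad) (angle between top_tray's own z axis and vertical above 0.6 rad).
It fails at once if the tray is dropped (let go and moving faster than 0.5 m/s, a fall of 13 mm) (contact force between the fingers and top_tray below 0.1 N and linear speed of top_tray above 0.5 m/s).
It also fails if it takes over 72 s, if anything falls off the work surface, if the arm or the gripper's body presses on something with over 40 N, if the wrist force passes 120 N, or if a joint passes its speed limit or range.

## Working session

There is one attempt and no reset: what is moved stays moved. The work goes in short steps, Python scripts to look and compute and a tool call to move; the robot and the scene stay as the last step left them, time stands still between calls to the robot, and variables do not carry over. Pictures are saved under pics/ and viewed, and the job is handed in when it is done.

Besides the shell and the picture viewer there is one more tool, called after "Call:" as a command line: name --argument value ..., lists and objects as JSON in quotes. carry_out: Moves the arm, as the interface text tells. Its arguments: {"type":"object","properties":{"steps":{"type":"string"}},"required":["steps"]}

```bash
mkdir -p pics
cat > h.py <<'E'
from bench import *
import numpy as np, cv2
from scipy.spatial.transform import Rotation as Ro
def snap(n,f):
    c=camera(n); np.savez(f'pics/{f}.npz',**{k:np.array(v) for k,v in c.items()}); cv2.imwrite(f'pics/{f}.png',c['image'][:,:,::-1]); return c
def load(f): 
    d=np.load(f'pics/{f}.npz'); return {k:d[k] for k in d}
def px(c,u,v,z=None,d=None):
    f=240/np.tan(np.radians(float(c['fov_y']))/2)
    r=np.array([(u-float(c['cx']))/f,(v-float(c['cy']))/f,1.])
    o=-c['R'].T@c['t']; w=c['R'].T@r
    if z is not None: return o+w*(z-o[2])/w[2]
    if d is None: d=float(c['depth'][int(round(v)),int(round(u))])
    return o+w*d
def proj(c,X):
    f=240/np.tan(np.radians(float(c['fov_y']))/2)
    p=c['R']@np.array(X)+c['t']; return p[0]/p[2]*f+float(c['cx']),p[1]/p[2]*f+float(c['cy'])
def cloud(c):
    f=240/np.tan(np.radians(float(c['fov_y']))/2)
    v,u=np.mgrid[:480,:640]; d=c['depth']
    P=np.stack([(u-c['cx'])/f*d,(v-c['cy'])/f*d,d],-1)
    return (P-c['t'])@c['R']
def crop(c,u0,v0,u1,v1,s,f):
    im=c['image'][v0:v1,u0:u1,::-1]; cv2.imwrite(f'pics/{f}.png',cv2.resize(im,None,fx=s,fy=s,interpolation=cv2.INTER_CUBIC))
E
python3 - <<'E'
from h import *
for n in ('top','side'):
    c=snap(n,n+'0'); print(n,c['fov_y'],c['cx'],c['cy'],c['R'].round(3).tolist(),c['t'])
print(state())
E
```

```text
top 56.385573537795715 317.5880632780294 234.53878675858076 [[0.007, -1.0, 0.01], [-0.981, -0.008, -0.193], [0.194, -0.008, -0.981]] [-0.02929904  0.55848378  1.28860392]
side 42.50236881840799 324.3867356280525 231.5997131464973 [[-0.69, -0.724, 0.016], [-0.547, 0.507, -0.666], [0.475, -0.468, -0.745]] [0.3742565  0.38808297 1.34469098]
{'clock': 0.1, 'joint_positions': array([ 1.30550793,  0.50826647, -0.23751467,  1.50101488,  0.1257172 ,
        1.14889626, -0.15481206]), 'qd': array([ 2.74444335e-03, -2.23485211e-03, -5.70891198e-06, -1.16957142e-03,
       -8.29420717e-04,  2.63420878e-04,  7.82654127e-04]), 'effort': array([-5.01386021e-03, -6.21833324e+01, -2.19519719e+00, -2.50206113e+01,
        1.23562184e-02,  7.79191148e-03,  6.23270898e-05]), 'tool_pos': array([ 0.22620901, -0.5821036 ,  0.19981437]), 'eef_rot': array([ 9.82864276e-01,  1.84328992e-01, -1.71098735e-04, -7.79360864e-04]), 'contact_force': array([-0.03687656, -0.54644657, -0.06494246]), 'torque': array([ 0.02521879, -0.04078552,  0.0189314 ]), 'gripper_width': 0.08532320971157342}
```

View pics/top0.png

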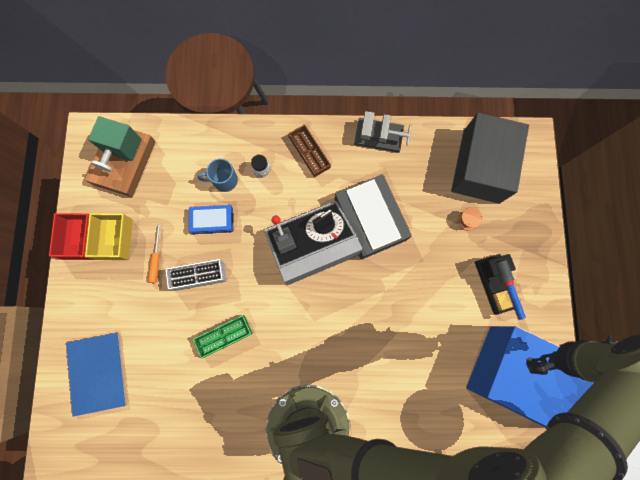

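View pics/side0.png

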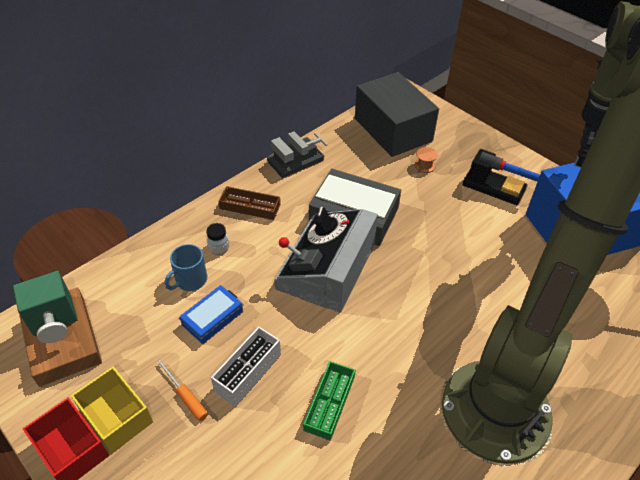

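Run:
```python
from h import *
c=load('top0'); crop(c,255,165,425,295,4.5,'t_con'); crop(c,145,235,265,305,6,'t_tray')
c=load('side0'); crop(c,265,165,415,315,4,'s_con'); crop(c,200,315,300,415,6,'s_tray')
```

```text
(no output)
```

View pics/t_con.png

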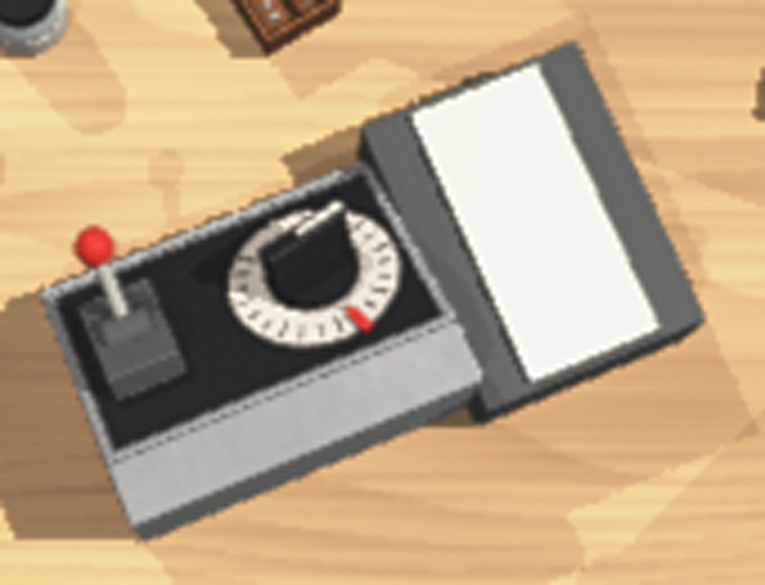

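View pics/t_tray.png

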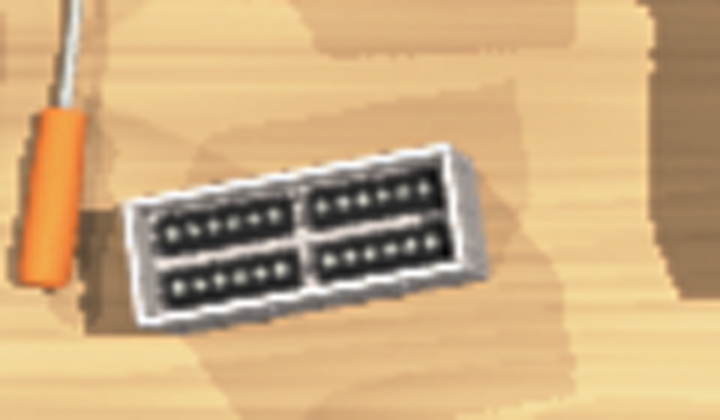

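View pics/s_con.png

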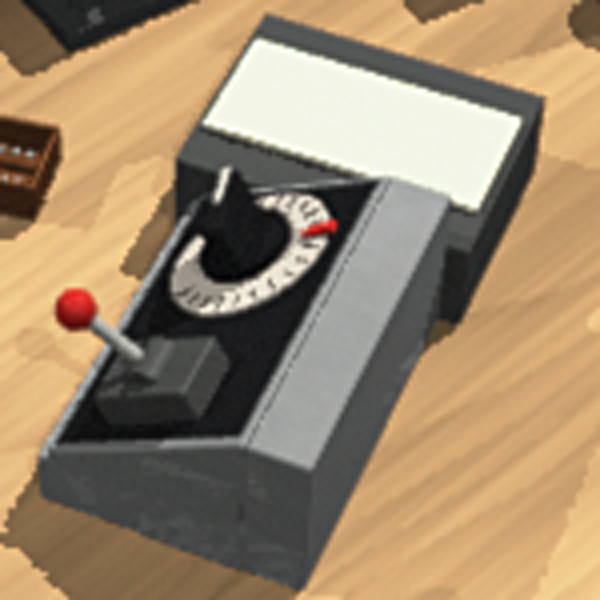

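View pics/s_tray.png

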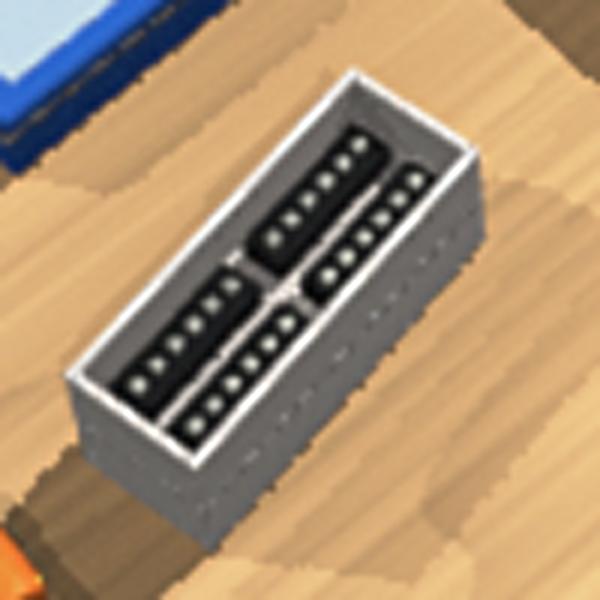

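Run:
```python
from h import *
def quad(c,pts,s,o,z,name):
    P=np.array([px(c,o[0]+u/s-.4,o[1]+v/s-.4,z=z) for u,v in pts]); 
    r=P.mean(0); E=[np.linalg.norm(P[i]-P[(i+1)%4]).round(4) for i in range(4)]
    (_,wh,_)=cv2.minAreaRect(P[:,:2].astype(np.float32))
    l=(P[0]-P[3])+(P[1]-P[2]); m=(P[1]-P[0])+(P[2]-P[3]); 
    a=l if np.linalg.norm(l)>np.linalg.norm(m) else m
    print(name,r.round(4),E,'yaw',np.degrees(np.arctan2(a[1],a[0])))
t=load('top0');s=load('side0')
quad(t,[(125,203),(447,146),(462,263),(140,325)],6,(145,235),.068,'tray t')
quad(s,[(352,72),(478,152),(195,465),(70,377)],6,(200,315),.068,'tray s')
quad(t,[(412,115),(540,65),(660,325),(530,380)],4.5,(255,165),.081,'plate t')
quad(s,[(258,40),(522,115),(478,212),(203,127)],4,(265,165),.081,'plate s')
# red objects, 3D
for n,c in(('t',t),('s',s)):
    X=cloud(c); hsv=cv2.cvtColor(c['image'],cv2.COLOR_RGB2HSV)
    m=((hsv[...,0]<8)|(hsv[...,0]>172))&(hsv[...,1]>150)&(hsv[...,2]>90)
    k,l,st,ce=cv2.connectedComponentsWithStats(m.astype(np.uint8))
    for i in range(1,k):
        if st[i,4]>8: print(n,st[i],ce[i].round(1),np.median(X[l==i],0).round(4))
```

```text
tray t [0.4371 0.3354 0.068 ] [np.float64(0.1575), np.float64(0.058), np.float64(0.1565), np.float64(0.0601)] yaw -78.94178288053911
tray s [0.4367 0.3383 0.068 ] [np.float64(0.0601), np.float64(0.1571), np.float64(0.0581), np.float64(0.157)] yaw -79.20026191032967
plate t [ 0.619  -0.1905  0.081 ] [np.float64(0.0932), np.float64(0.1923), np.float64(0.0934), np.float64(0.1938)] yaw 23.04387358396972
plate s [ 0.6182 -0.1863  0.081 ] [np.float64(0.1922), np.float64(0.0973), np.float64(0.1954), np.float64(0.0939)] yaw -155.87734564504092
t [  48  213   43   46 1629] [ 68.4 235.6] [0.5554 0.7404 0.0191]
t [272 215   8   9  57] [275.6 219.3] [0.5831 0.0937 0.148 ]
t [332 234   6   5  14] [334.6 235.9] [ 0.5419 -0.074   0.1204]
t [504 281  10   5  32] [508.5 283. ] [ 0.4136 -0.5681  0.1006]
s [500 160   6   9  30] [502.  163.9] [ 0.4145 -0.5641  0.0998]
s [341 220   8   4  20] [344.9 221.8] [ 0.543  -0.0684  0.1202]
s [279 237  10  10  75] [283.4 241.4] [0.5812 0.1009 0.1472]
s [  23  397   78   80 2513] [ 64.3 441.1] [0.566  0.7155 0.0057]
```

```bash
cat >> h.py <<'E'
def to(pts):
    s=state(); R=Ro.from_quat(s['eef_rot']); p=np.array(s['tool_pos']); M=R.as_matrix()
    yaw=np.degrees(np.arctan2(M[1,0],M[0,0])); print('now',p.round(4),'yaw',yaw.round(2),'tilt',np.degrees(np.arccos(-M[2,2])).round(2),'w',round(s['gripper_width'],4),'t',s['clock'],'F',s['contact_force'].round(1),'q',s['joint_positions'].round(2))
    for x,y,z,a in pts:
        d=R.inv().apply(np.array([x,y,z])-p)*100
        print((x,y,z,a),'->',d.round(2),'twist',round(-((a-yaw+180)%360-180),1))
E
python3 - <<'E'
from h import *
to([(.28,-.5,.3,21.2),(.55,-.2,.32,60),(.55,.15,.32,100.9),(.437,.337,.22,100.9)])
t=load('top0');s=load('side0')
th=np.radians(23.6); n=np.array([.5*np.cos(th),.5*np.sin(th),np.cos(np.pi/6)])
up=np.array([-np.cos(th)*np.cos(np.pi/6),-np.sin(th)*np.cos(np.pi/6),.5]) # up slope
ky=np.array([np.sin(th),-np.cos(th),0])  # plate +y
for nme,c in(('t',t),('s',s)):
    X=cloud(c); rgb=c['image'].astype(int)
    m=(rgb.min(-1)>135)&(rgb.max(-1)-rgb.min(-1)<60)
    m&=(np.linalg.norm(X[...,:2]-[.57,-.045],axis=-1)<.08)
    Q=X[m]; h=Q@n; med=np.median(h); k=abs(h-med)<.006; Q=Q[k]
    A=Q-Q.mean(0); nn=np.linalg.svd(A,full_matrices=False)[2][2]
    ab=np.stack([Q@up,Q@ky],1).astype(np.float32)
    cc,r=cv2.minEnclosingCircle(ab)
    # robust: hull fit
    print(nme,len(Q),'normal',nn.round(3),n.round(3),'h',med,'circ',cc,r,'ctr',(cc[0]*up+cc[1]*ky+med*n).round(4), np.ptp(ab,axis=0))
E
```

```text
now [ 0.2262 -0.5821  0.1998] yaw 21.24 tilt 0.09 w 0.0853 t 0.1 F [-0.  -0.5 -0.1] q [ 1.31  0.51 -0.24  1.5   0.13  1.15 -0.15]
(0.28, -0.5, 0.3, 21.2) -> [  7.99  -5.72 -10.01] twist 0.0
(0.55, -0.2, 0.32, 60) -> [ 44.02 -23.9  -11.98] twist -38.8
(0.55, 0.15, 0.32, 100.9) -> [ 56.71 -56.52 -11.93] twist -79.7
(0.437, 0.337, 0.22, 100.9) -> [ 52.95 -78.03  -1.9 ] twist -79.7
t 632 normal [0.442 0.189 0.877] [0.458 0.2   0.866] h 0.3330357850604439 circ (-0.39295318722724915, 0.2677304148674011) 0.0898609533905983 ctr [ 0.5716 -0.0424  0.0919] [0.17298663 0.1252682 ]
s 477 normal [0.443 0.179 0.878] [0.458 0.2   0.866] h 0.3334108063475215 circ (-0.39300772547721863, 0.26818957924842834) 0.09017154574394226 ctr [ 0.572  -0.0428  0.0922] [0.17612529 0.12688829]
```

Call:
carry_out --steps "0 4 -3 -8 0; 0 8 -6 -10 0; 0 14 -9 -12 -10; 0 20 -12 -12 -20; 0 26 -15 -12 -30; 0 32 -18 -12 -39; 0 38 -21 -12 -39; 0 44 -24 -12 -39; 0 46 -30 -12 -49; 0 48 -35 -12 -59; 0 50 -40 -12 -69; 0 52 -45 -12 -79.7; 0 54 -50 -12 -79.7; 0 56.7 -56.5 -12 -79.7; 0 56 -61 -11 -79.7; 0 55 -66 -8 -79.7; 0 54 -72 -5 -79.7; 0 53 -78 -2 -79.7; 0 53 -78 -2 -79.7"

```text
clock: 2.48
tool_pos: [0.4338, 0.3395, 0.219]
eef_rot: [0.634, 0.774, -0.001, -0.001]
contact_force: [0.6, -0.5, 0.3]
gripper_width: 0.085
```

Run:
```python
from h import *
to([(.437,.337,.065,100.9)])
c=snap('top','top1')
c=snap('side','side1')
```

```text
now [0.4338 0.3395 0.219 ] yaw 101.35 tilt 0.2 w 0.085 t 2.475 F [ 0.6 -0.5  0.3] q [-0.2   0.45 -0.78  1.66  0.34  1.17 -0.86]
(0.437, 0.337, 0.065, 100.9) -> [-0.31  0.32 15.4 ] twist 0.5
```

View pics/side1.png

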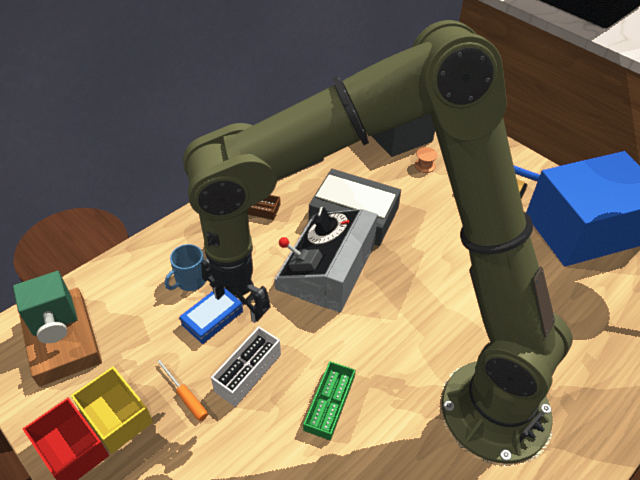

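View pics/top1.png

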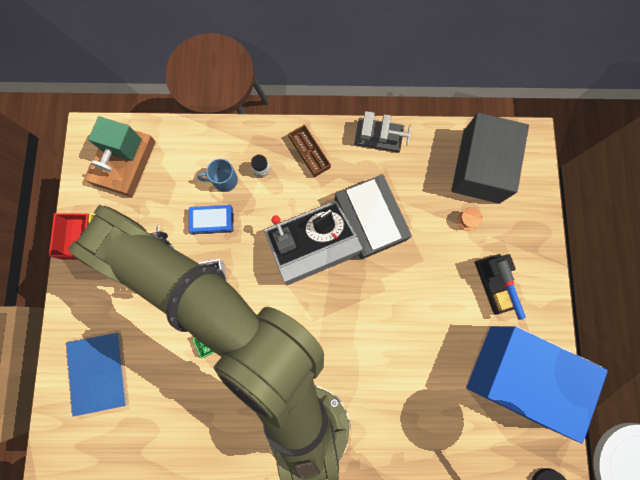

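Call:
carry_out --steps "0 -0.3 0.3 4 0.5; 0 -0.3 0.3 8 0.5; 0 -0.3 0.3 12 0.5; 0 -0.3 0.3 15 0.5; 0 -0.3 0.3 16.5 0.5; 0 -0.3 0.3 17.7 0.5; 0 -0.3 0.3 17.7 0.5; 0 -0.3 0.3 17.7 0.5"

```text
clock: 3.58
tool_pos: [0.4419, 0.3346, 0.0445]
eef_rot: [0.64, 0.768, 0.001, 0.0]
contact_force: [-0.5, 0.0, 0.2]
gripper_width: 0.0852
```

Run:
```python
from h import *
to([(.437,.337,.041,100.9)])
c=snap('side','side2'); crop(c,180,280,320,420,5,'s2')
```

```text
now [0.4419 0.3346 0.0445] yaw 100.44 tilt 0.09 w 0.0852 t 3.575 F [-0.5  0.   0.2] q [-0.28  0.64 -0.65  1.88  0.53  0.8  -1.03]
(0.437, 0.337, 0.041, 100.9) -> [ 0.33 -0.44  0.35] twist -0.5
```

View pics/s2.png

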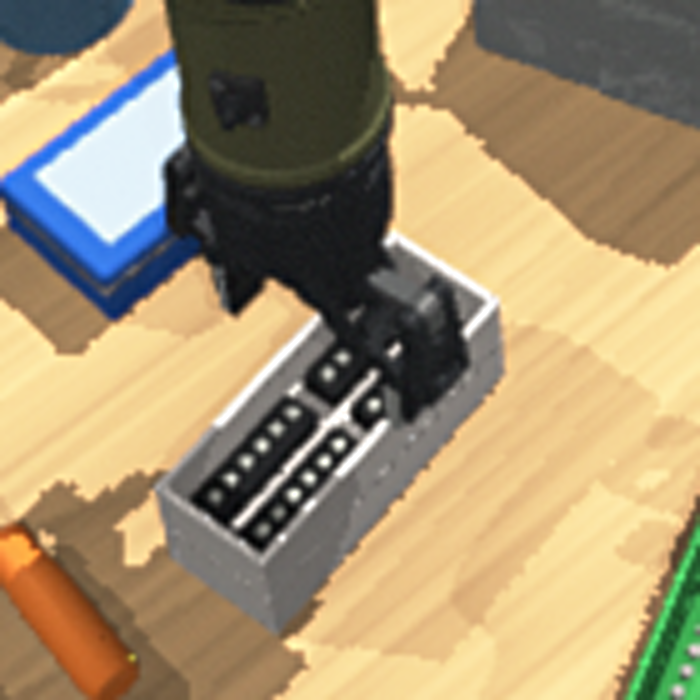

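Call:
carry_out --steps "0 0.3 -0.4 0.2 -0.5; 0 0.3 -0.4 0.2 -0.5; 0 0.3 -0.4 0.2 -0.5"

```text
clock: 4.0
tool_pos: [0.4368, 0.3365, 0.0417]
eef_rot: [0.636, 0.771, 0.0, 0.0]
contact_force: [-0.3, 0.9, -0.0]
gripper_width: 0.0854
```

Run:
```python
from h import *
to([(.437,.337,.041,100.9)])
c=snap('side','side2');
for X in [(.437,.337,.068)]+[(.437+a*.031*.982,.337+a*.031*.19,.068) for a in(-1,1)]: print(proj(c,X), [5*(p-q) for p,q in zip(proj(c,X),(180,280))])
```

```text
now [0.4368 0.3365 0.0417] yaw 100.96 tilt 0.01 w 0.0854 t 4.0 F [-0.3  0.9 -0. ] q [-0.29  0.64 -0.65  1.89  0.53  0.79 -1.04]
(0.437, 0.337, 0.041, 100.9) -> [0.05 0.03 0.07] twist 0.1
(np.float64(246.28714532197378), np.float64(357.67333616818553)) [np.float64(331.4357266098689), np.float64(388.36668084092764)]
(np.float64(257.30530538742255), np.float64(365.1117616829689)) [np.float64(386.52652693711275), np.float64(425.5588084148445)]
(np.float64(235.45902954226648), np.float64(350.3632106831349)) [np.float64(277.2951477113324), np.float64(351.8160534156746)]
```

Centred over the tray with tips just below its rim, above the lower tray. Close and lift.

Call:
carry_out --steps "1 0 0 0 0; 1 0 0 0 0; 1 0 0 0 0; 1 0 0 0 0; 1 0 0 0 0; 1 0 0 0 0; 1 0 0 -1 0; 1 0 0 -2 0; 1 0 0 -3 0; 1 0 0 -4 0; 1 0 0 -6 0; 1 0 0 -8 0; 1 0 0 -8 0"

```text
clock: 5.68
tool_pos: [0.4375, 0.3371, 0.1233]
eef_rot: [0.637, 0.771, 0.002, 0.0]
contact_force: [0.6, 0.7, 0.5]
gripper_width: 0.0002
```

Run:
```python
from h import *
to([(.437,.337,.25,100.9),(.50,.20,.28,65),(.55,.0,.30,45),(.6185,-.1885,.25,23.6)])
c=snap('side','side3'); crop(c,150,230,330,420,4,'s3')
```

```text
now [0.4375 0.3371 0.1233] yaw 100.94 tilt 0.18 w 0.0002 t 5.675 F [0.6 0.7 0.5] q [-0.23  0.54 -0.72  1.8   0.43  0.96 -0.95]
(0.437, 0.337, 0.25, 100.9) -> [  0.02  -0.02 -12.67] twist 0.0
(0.5, 0.2, 0.28, 65) -> [-14.63   3.58 -15.68] twist 35.9
(0.55, 0.0, 0.3, 45) -> [-35.21   4.7  -17.71] twist 55.9
(0.6185, -0.1885, 0.25, 23.6) -> [-55.02   7.83 -12.73] twist 77.3
```

View pics/s3.png

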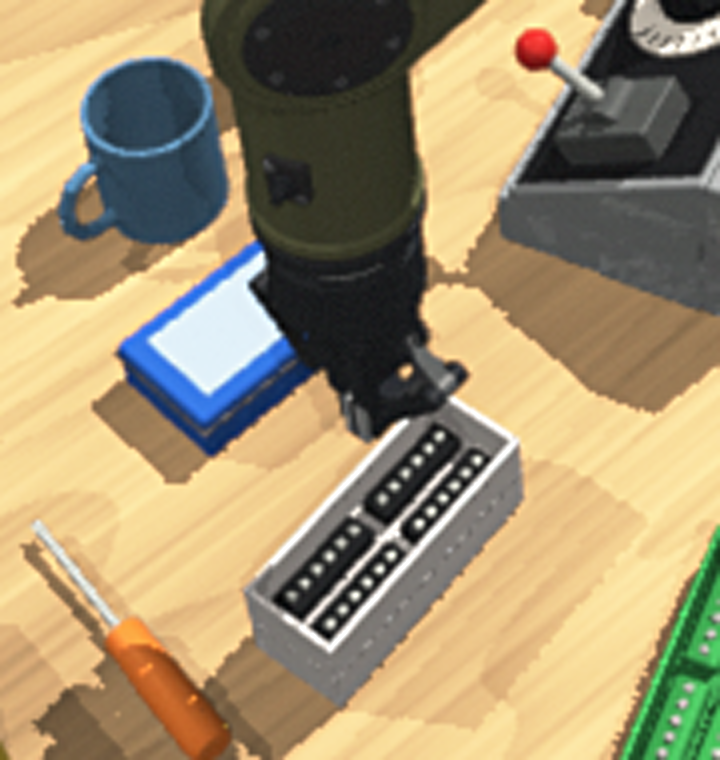

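Run:
```python
from h import *
c=load('side3'); print(proj(c,(.4375,.3371,.1233)))
X=cloud(c)
for u,v in [(150+265/4,230+603/4),(150+520/4,230+440/4),(150+330/4,230+655/4),(150+390/4,230+530/4)]:
    print((u,v),X[int(v),int(u)].round(4))
a=load('side0')['image'].astype(int);b=c['image'].astype(int)
d=np.abs(a-b)[330:420,205:300].sum(-1); print((d>80).sum())
d=(np.abs(a-b).sum(-1)>60).astype(np.uint8)*255; cv2.imwrite('pics/diff.png',cv2.resize(d[280:430,150:330],None,fx=4,fy=4))
```

```text
(np.float64(244.03958099387333), np.float64(344.07845772067094))
(216.25, 380.75) [0.4406 0.4166 0.0646]
(280.0, 340.0) [0.4538 0.2289 0.0012]
(232.5, 393.75) [0.3927 0.4109 0.0664]
(247.5, 362.5) [0.4437 0.3328 0.0359]
654
```

View pics/diff.png

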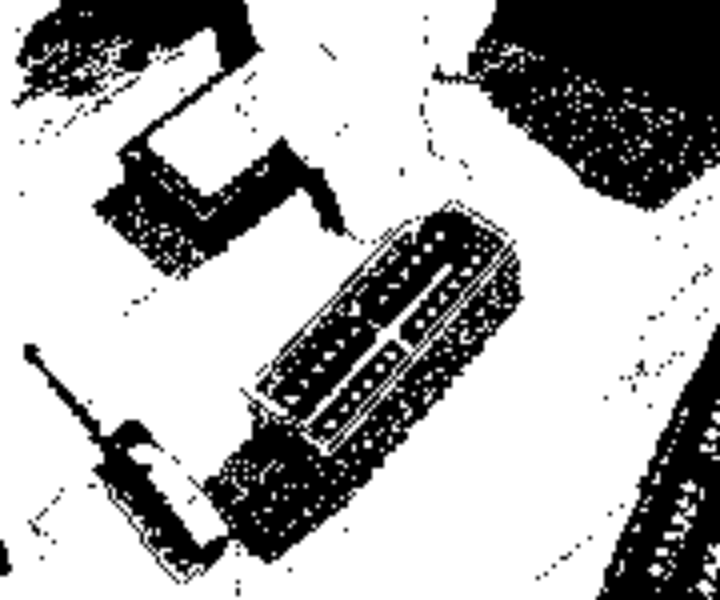

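Run:
```python
from h import *
c=load('side3'); crop(c,205,285,285,365,9,'s3b')
c=snap('top','top3'); crop(c,120,180,260,300,5,'t3b')
```

```text
(no output)
```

View pics/s3b.png

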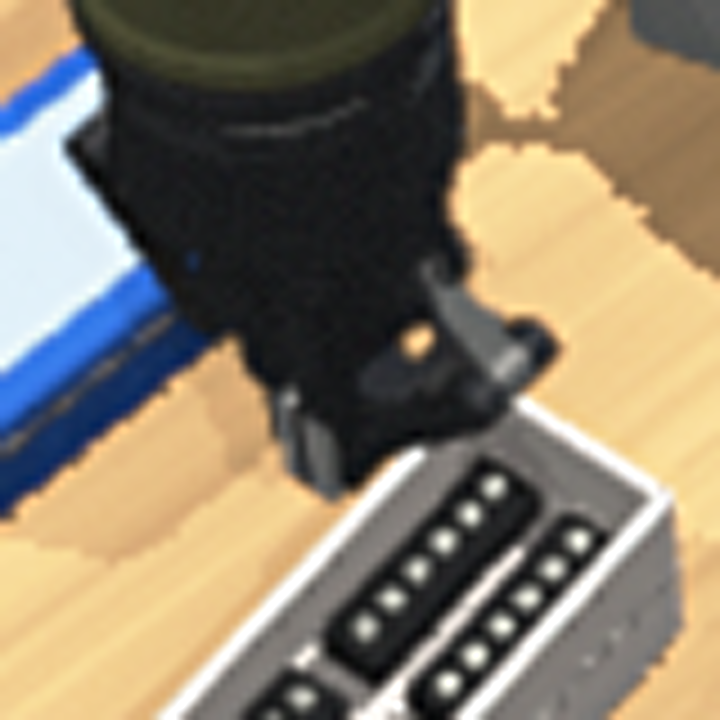

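View pics/t3b.png

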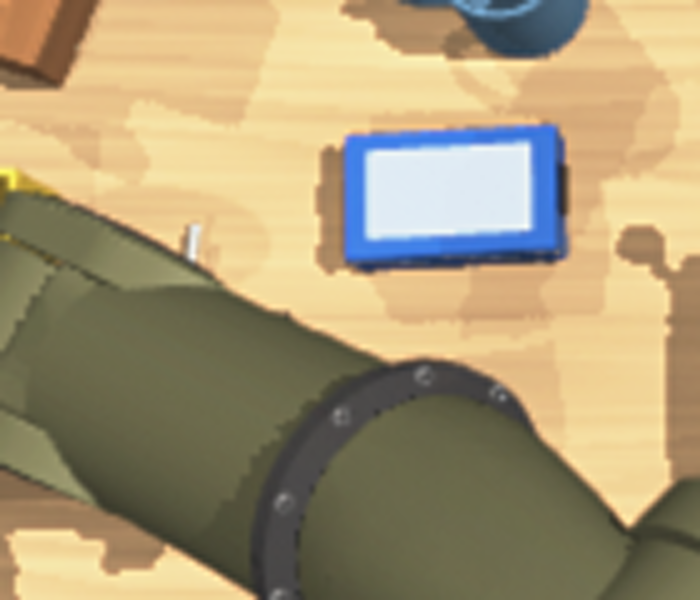

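Call:
carry_out --steps "0 0 0 0 0; 0 0 0 0 0; 0 0 0 0 0; 0 0 0 0 0; 0 0 0 3 0; 0 0 0 6 0; 0 0 0 8 0; 0 0 0 9 0; 0 0 0 9 0; 0 0 0 9 0"

```text
clock: 7.02
tool_pos: [0.4372, 0.3369, 0.0324]
eef_rot: [0.636, 0.771, 0.001, 0.0]
contact_force: [-0.4, -1.0, 0.5]
gripper_width: 0.0854
```

Run:
```python
from h import *
to([(.437,.337,.032,100.9)])
c=snap('side','side4'); crop(c,200,300,300,400,7,'s4')
```

```text
now [0.4372 0.3369 0.0324] yaw 100.95 tilt 0.07 w 0.0854 t 7.025 F [-0.4 -1.   0.5] q [-0.29  0.65 -0.64  1.9   0.55  0.77 -1.05]
(0.437, 0.337, 0.032, 100.9) -> [ 0.02 -0.02  0.04] twist 0.0
```

View pics/s4.png

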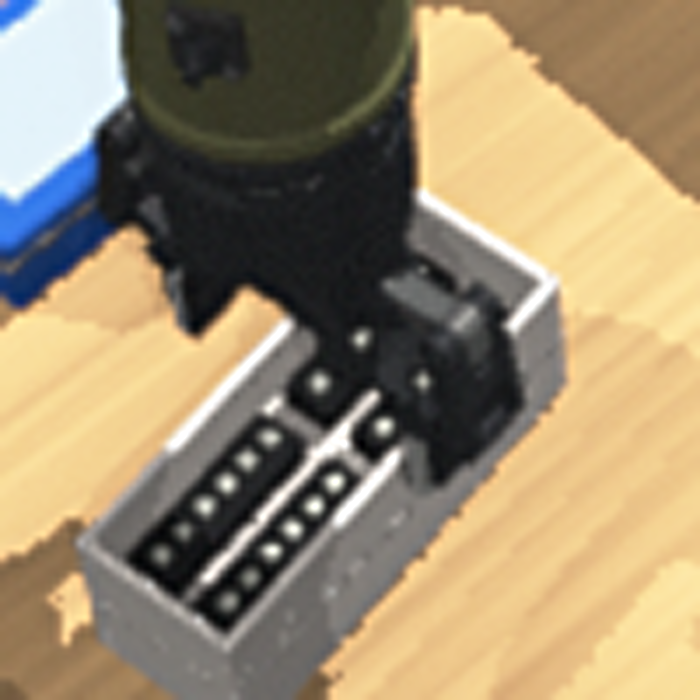

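Call:
carry_out --steps "1 0 0 0 0; 1 0 0 0 0; 1 0 0 0 0; 1 0 0 0 0; 1 0 0 0 0; 1 0 0 0 0"

```text
clock: 7.82
tool_pos: [0.4363, 0.336, 0.0313]
eef_rot: [0.636, 0.771, -0.001, -0.0]
contact_force: [-0.3, 0.2, -0.2]
gripper_width: -0.0002
```

Run:
```python
from h import *
c=snap('side','side5'); crop(c,200,300,300,400,7,'s5')
```

```text
(no output)
```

View pics/s5.png

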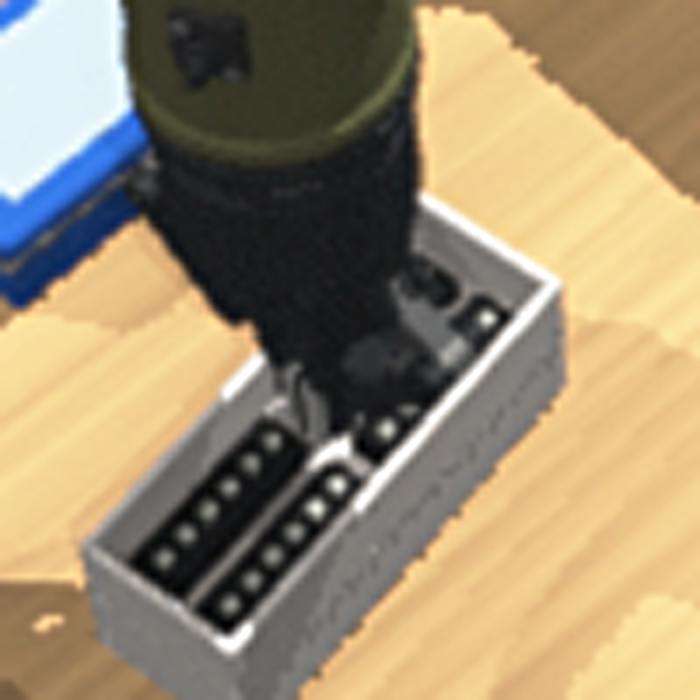

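Run:
```python
from h import *
c=load('side5'); print(proj(c,(.4363,.336,.0313)))
X=cloud(c)
for u,v in [(300,390),(310,415),(320,435),(320,445),(350,430),(370,360),(450,350),(430,380),(420,330)]:
    print((u,v),X[int(300+v/7),int(200+u/7)].round(4))
c=load('side4');X=cloud(c);print()
for u,v in [(440,480),(430,450),(460,400),(500,380),(420,300),(195,330),(190,300),(180,270)]:
    print((u,v),X[int(300+v/7),int(200+u/7)].round(4))
print(state()['effort'].round(2),state()['contact_force'],state()['torque'])
```

```text
(np.float64(248.137660268689), np.float64(366.0983165705852))
(300, 390) [0.4353 0.3475 0.0936]
(310, 415) [0.4299 0.3474 0.0835]
(320, 435) [0.4283 0.3471 0.0726]
(320, 445) [0.4436 0.3383 0.0384]
(350, 430) [0.4357 0.3297 0.0469]
(370, 360) [0.4174 0.3327 0.1149]
(450, 350) [0.3802 0.3276 0.1585]
(430, 380) [0.3776 0.3378 0.1577]
(420, 330) [0.3876 0.3315 0.1654]

(440, 480) [0.3846 0.3346 0.0883]
(430, 450) [0.3867 0.3345 0.1022]
(460, 400) [0.3685 0.3351 0.1543]
(500, 380) [0.3668 0.3208 0.1515]
(420, 300) [0.3915 0.3274 0.1754]
(195, 330) [0.4793 0.3553 0.0818]
(190, 300) [0.4771 0.3542 0.1036]
(180, 270) [0.4772 0.357  0.1226]
[ 5.000e-02 -5.908e+01 -8.490e+00 -1.643e+01  1.000e-02  1.000e-02
  0.000e+00] [ 0.22806591  0.33196657 -0.39723612] [-0.01331733  0.05974826  0.0663003 ]
```

Run:
```python
from h import *
for f,tz in(('side2',.0417),('side3',.1233),('side4',.0324),('side5',.0313)):
    c=load(f);X=cloud(c);im=c['image']
    m=(im.max(-1)<95)&(X[...,2]>.069)&(np.hypot(X[...,0]-.437,X[...,1]-.337)<.075)&(X[...,2]<.25)
    Q=X[m]; 
    for nm,k in(('near',Q[:,0]<.42),('mid',abs(Q[:,0]-.437)<.017),('far',Q[:,0]>.454)):
        z=np.sort(Q[k][:,2]); print(f,nm,len(z),z[:6].round(4)-tz)
s=state(); print(s['tool_pos'])
```

```text
side2 near 964 [0.0519 0.0524 0.054  0.054  0.0552 0.0556]
side2 mid 143 [0.112  0.1139 0.1273 0.1302 0.1304 0.1326]
side2 far 209 [0.0479 0.0479 0.0482 0.0492 0.0494 0.05  ]
side3 near 198 [0.0773 0.0776 0.0815 0.0815 0.082  0.082 ]
side3 mid 223 [0.0356 0.038  0.0396 0.0398 0.0405 0.042 ]
side3 far 91 [0.0765 0.0784 0.0808 0.0809 0.082  0.0825]
side4 near 969 [0.0442 0.0471 0.0516 0.0522 0.0524 0.0539]
side4 mid 132 [0.1044 0.1285 0.1289 0.1298 0.1357 0.139 ]
side4 far 213 [0.0463 0.0475 0.0483 0.0486 0.0492 0.0494]
side5 near 732 [0.0745 0.0791 0.0803 0.0816 0.0817 0.0817]
side5 mid 297 [0.0395 0.0406 0.0408 0.0418 0.042  0.0428]
side5 far 68 [0.0782 0.0803 0.0806 0.0838 0.0838 0.0845]
[0.43626984 0.33599392 0.03116992]
```

Call:
carry_out --steps "1 0 0 -2 0; 1 0 0 -4 0; 0 0 0 -4 0; 0 0 0 -4 0; 0 0 0 -4 0; 0 0 0 -4 0; 0 0 0 -2 0; 0 0 0 0 0; 0 0 0 1 0; 0 0 0 2 0; 0 0 0 2 0; 0 0 0 2 0"

```text
clock: 9.38
tool_pos: [0.437, 0.3367, 0.012]
eef_rot: [0.636, 0.771, 0.0, 0.0]
contact_force: [-0.5, -0.3, 0.2]
gripper_width: 0.0852
```

Run:
```python
from h import *
to([(.437,.337,.0,100.9)])
c=snap('side','side6'); crop(c,200,300,300,400,7,'s6')
```

```text
now [0.437  0.3367 0.012 ] yaw 100.95 tilt 0.04 w 0.0852 t 9.375 F [-0.5 -0.3  0.2] q [-0.31  0.68 -0.62  1.92  0.58  0.73 -1.07]
(0.437, 0.337, 0.0, 100.9) -> [0.03 0.   1.2 ] twist 0.0
```

View pics/s6.png

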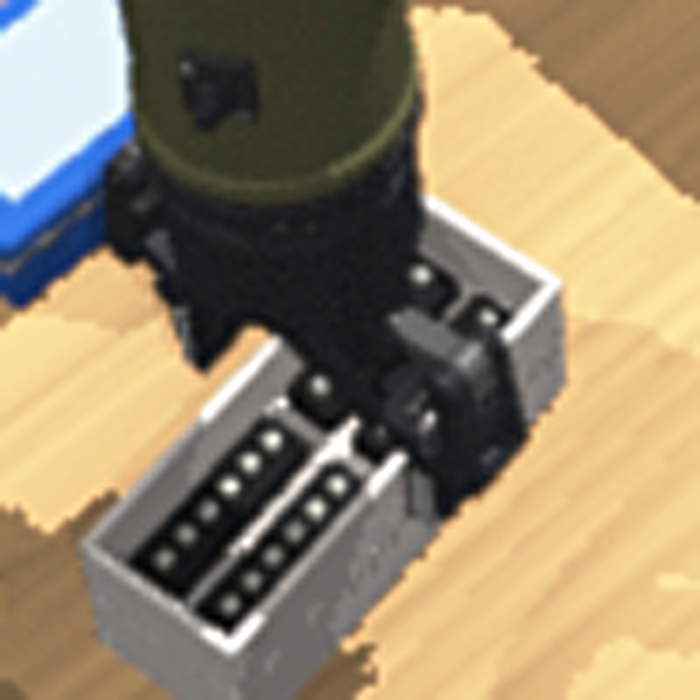

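Call:
carry_out --steps "0 0 0 0.6 0; 0 0 0 1.3 0; 0 0 0 1.3 0; 0 0 0 1.3 0; 1 0 0 1.3 0; 1 0 0 1.3 0; 1 0 0 1.3 0; 1 0 0 1.3 0; 1 0 0 1.3 0"

```text
clock: 10.55
tool_pos: [0.4371, 0.3365, -0.001]
eef_rot: [0.637, 0.771, 0.0, 0.0]
contact_force: [-0.4, -0.4, 5.9]
gripper_width: 0.0613
```

Run:
```python
from h import *
to([(.437,.337,.0,100.9)])
c=snap('side','side7'); crop(c,200,300,300,400,7,'s7')
```

```text
now [ 0.4371  0.3365 -0.001 ] yaw 100.94 tilt 0.04 w 0.0613 t 10.55 F [-0.4 -0.4  5.9] q [-0.32  0.7  -0.6   1.93  0.6   0.7  -1.09]
(0.437, 0.337, 0.0, 100.9) -> [ 0.05 -0.   -0.1 ] twist 0.0
```

View pics/s7.png

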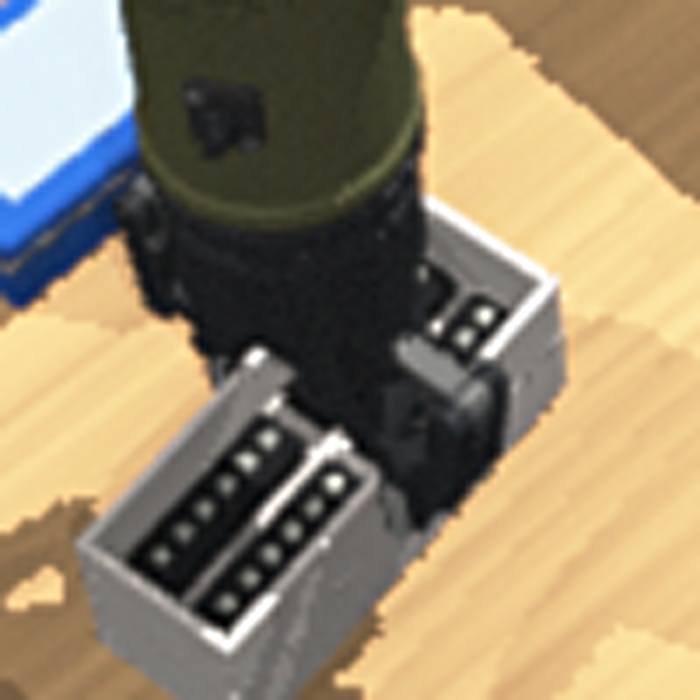

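Call:
carry_out --steps "1 0 0 -0.5 0; 1 0 0 -1 0; 1 0 0 -1.5 0; 1 0 0 -2.2 0; 1 0 0 -3 0; 1 0 0 -3 0; 1 0 0 -3 0"

```text
clock: 11.48
tool_pos: [0.4369, 0.3362, 0.0286]
eef_rot: [0.637, 0.771, 0.0, 0.0]
contact_force: [-0.0, -0.2, -3.4]
gripper_width: 0.0613
```

Run:
```python
from h import *
to([])
c=snap('side','side8'); crop(c,190,290,300,400,6.5,'s8')
```

```text
now [0.4369 0.3362 0.0286] yaw 100.93 tilt 0.01 w 0.0613 t 11.475 F [-0.  -0.2 -3.4] q [-0.3   0.66 -0.64  1.9   0.55  0.76 -1.05]
```

View pics/s8.png

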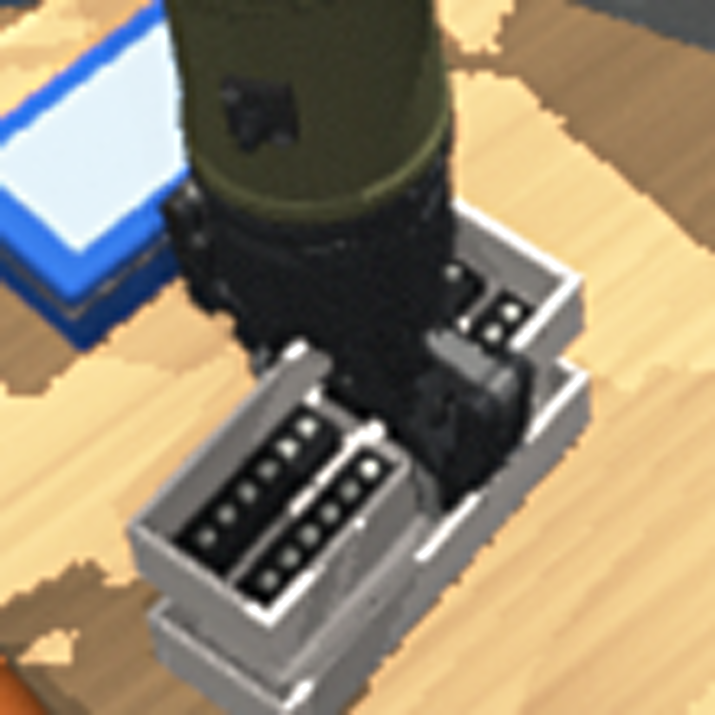

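Run:
```python
from h import *
to([(.437,.337,.23,100.9),(.50,.20,.24,70),(.55,.0,.24,45),(.6185,-.1885,.2,23.6)])
```

```text
now [0.4368 0.3362 0.0285] yaw 100.94 tilt 0.02 w 0.0613 t 11.525 F [-0.7 -0.3 -3.6] q [-0.3   0.66 -0.64  1.9   0.55  0.76 -1.05]
(0.437, 0.337, 0.23, 100.9) -> [  0.07   0.03 -20.15] twist 0.0
(0.5, 0.2, 0.24, 70) -> [-14.58   3.62 -21.15] twist 30.9
(0.55, 0.0, 0.24, 45) -> [-35.16   4.73 -21.15] twist 55.9
(0.6185, -0.1885, 0.2, 23.6) -> [-54.97   7.88 -17.14] twist 77.3
```

Call:
carry_out --steps "1 0 0 -3 0; 1 0 0 -7 0; 1 0 0 -11 0; 1 0 0 -15 0; 1 0 0 -19 0; 1 -2 0.5 -21 4; 1 -5 1.2 -21 10; 1 -8 2 -21 17; 1 -11 2.7 -21 24; 1 -14.6 3.6 -21 31; 1 -19 3.8 -21 37; 1 -23 4 -21 43; 1 -27 4.3 -21 48; 1 -31 4.5 -21 52; 1 -35.2 4.7 -21 56; 1 -39 5.3 -21 61; 1 -43 6 -21 66; 1 -47 6.7 -20 71; 1 -51 7.3 -19 75; 1 -55 7.9 -17 77.3"

```text
clock: 14.02
tool_pos: [0.6196, -0.1911, 0.1976]
eef_rot: [0.979, 0.203, 0.0, 0.0]
contact_force: [0.1, 0.1, -2.6]
gripper_width: 0.061
```

Call:
carry_out --steps "1 0 0 0 0; 1 0 0 0 0; 1 0 0 0 0"

```text
clock: 14.4
tool_pos: [0.6191, -0.1875, 0.1988]
eef_rot: [0.979, 0.205, 0.0, -0.0]
contact_force: [0.1, -0.5, -4.1]
gripper_width: 0.0614
```

Run:
```python
from h import *
to([(.6185,-.1885,.048,23.6)])
for n in('side','top'):
    c=snap(n,n+'9')
crop(load('side9'),265,100,425,290,4,'s9'); crop(load('top9'),255,120,455,290,4,'t9')
```

```text
now [ 0.6191 -0.1875  0.1988] yaw 23.7 tilt 0.04 w 0.0614 t 14.4 F [ 0.1 -0.5 -4.1] q [ 0.45  0.55 -0.34  1.44  0.19  1.18 -1.07]
(0.6185, -0.1885, 0.048, 23.6) -> [-0.1   0.07 15.08] twist 0.1
```

View pics/s9.png

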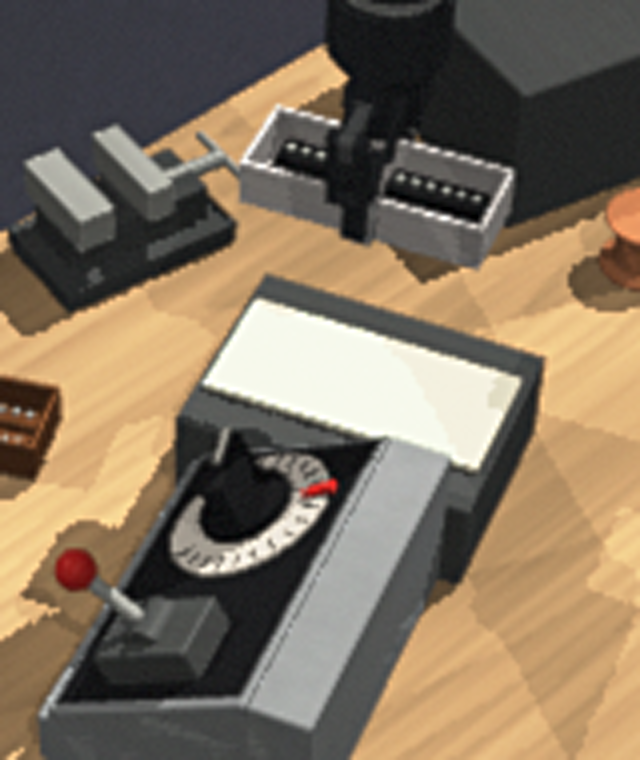

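View pics/t9.png

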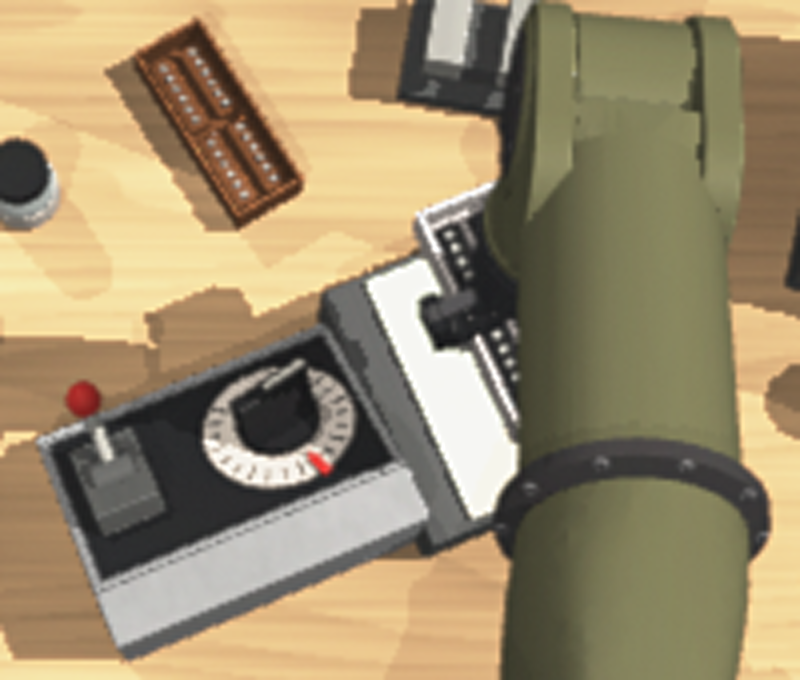

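Call:
carry_out --steps "1 0 0 3 0; 1 -0.1 0.1 7 0; 1 -0.1 0.1 10 0; 1 -0.1 0.1 12 0; 1 -0.1 0.1 13.5 0; 1 -0.1 0.1 14 0; 1 -0.1 0.1 14 0; 1 -0.1 0.1 14 0"

```text
clock: 15.5
tool_pos: [0.6189, -0.1901, 0.0596]
eef_rot: [0.979, 0.205, 0.001, 0.0]
contact_force: [-0.0, 1.1, -2.5]
gripper_width: 0.0615
```

Run:
```python
from h import *
to([(.6185,-.1885,.048,23.6)])
for n in('side','top'):
    c=snap(n,n+'10')
crop(load('side10'),285,135,425,255,5,'s10'); crop(load('top10'),315,145,435,265,5,'t10')
```

```text
now [ 0.6189 -0.1901  0.0596] yaw 23.64 tilt 0.09 w 0.0615 t 15.5 F [-0.   1.1 -2.5] q [ 0.44  0.68 -0.31  1.61  0.25  0.89 -1.12]
(0.6185, -0.1885, 0.048, 23.6) -> [ 0.02 -0.16  1.15] twist 0.0
```

View pics/s10.png

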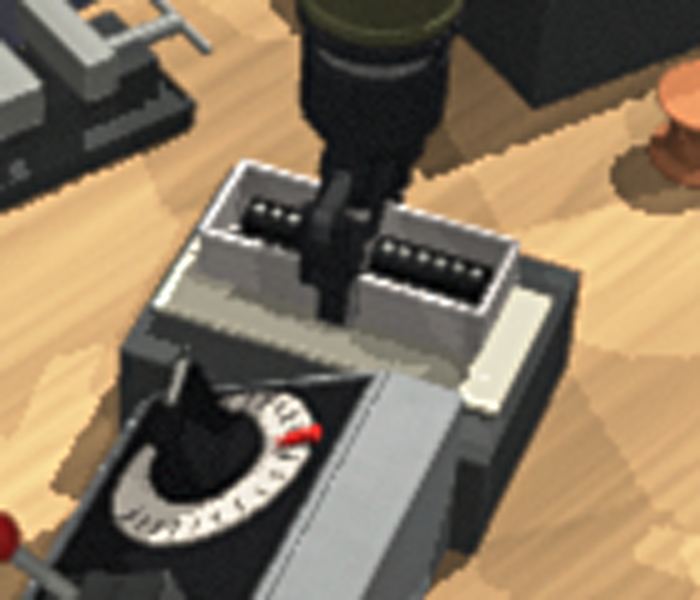

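View pics/t10.png

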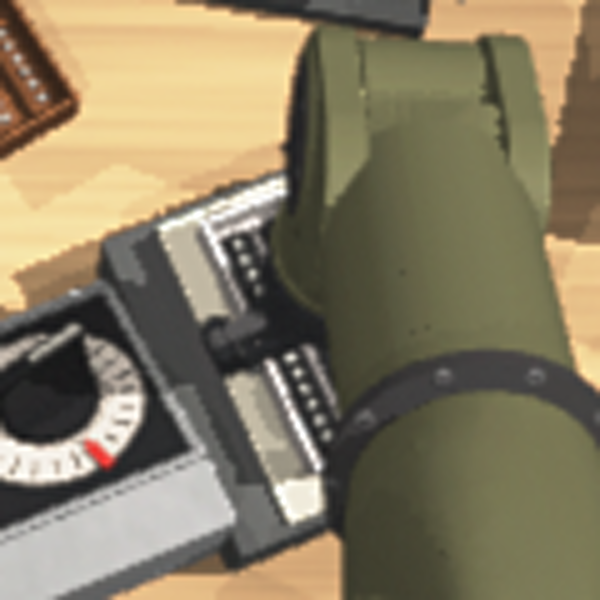

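Run:
```python
from h import *
c=load('side10')
P=np.array([px(c,285+u/5-.4,135+v/5-.4,z=.1286) for u,v in [(245,162),(520,242),(480,318),(200,232)]])
print(P.round(4),P.mean(0)); l=P[1]+P[2]-P[0]-P[3]; print(np.degrees(np.arctan2(l[1],l[0])))
X=cloud(c)
for u,v in[(350,200),(210,235),(420,250)]: print(X[135+v//5,285+u//5])
```

```text
[[ 0.7021 -0.1835  0.1286]
 [ 0.5588 -0.2468  0.1286]
 [ 0.5346 -0.1897  0.1286]
 [ 0.6789 -0.1278  0.1286]] [ 0.61859386 -0.18696939  0.1286    ]
-156.4667685808432
[ 0.5999691  -0.15784302  0.18532037]
[ 0.67338114 -0.13134462  0.12656293]
[ 0.59796321 -0.21429397  0.11483411]
```

Call:
carry_out --steps "1 0 -0.1 0.5 0; 1 0 -0.1 0.8 0; 1 0 -0.1 1 0; 1 0 -0.1 1.1 0; 1 0 -0.1 1.2 0; 1 0 -0.1 1.2 0; 1 0 -0.1 1.2 0"

```text
clock: 16.48
tool_pos: [0.6178, -0.1891, 0.048]
eef_rot: [0.979, 0.205, 0.0, 0.0]
contact_force: [-3.9, 0.9, 9.4]
gripper_width: 0.061
```

Call:
carry_out --steps "0.9 0 -0.1 1.1 0; 0 0 -0.1 1.1 0; 0 0 -0.1 1.1 0; 0 0 -0.1 1.1 0; 0 0 -0.1 1.1 0; 0 0 -0.1 1.1 0; 0 0 -0.1 -1 0; 0 0 -0.1 -4 0; 0 0 -0.1 -9 0; 0 0 -0.1 -14 0; 0 0 -0.1 -16 0; 0 0 -0.1 -16 0"

```text
clock: 17.98
tool_pos: [0.6185, -0.188, 0.2078]
eef_rot: [0.979, 0.205, 0.001, 0.001]
contact_force: [0.3, -0.1, -0.9]
gripper_width: 0.0854
```

Run:
```python
from h import *
to([(.6185,-.1885,.048,23.6)])
for n in('side','top'):
    c=snap(n,n+'11')
crop(load('side11'),275,135,425,255,5,'s11'); crop(load('top11'),295,145,435,265,5,'t11')
```

```text
now [ 0.6185 -0.188   0.2078] yaw 23.66 tilt 0.17 w 0.0854 t 17.975 F [ 0.3 -0.1 -0.9] q [ 0.46  0.54 -0.34  1.43  0.19  1.2  -1.07]
(0.6185, -0.1885, 0.048, 23.6) -> [-0.05  0.02 15.98] twist 0.1
```

View pics/s11.png

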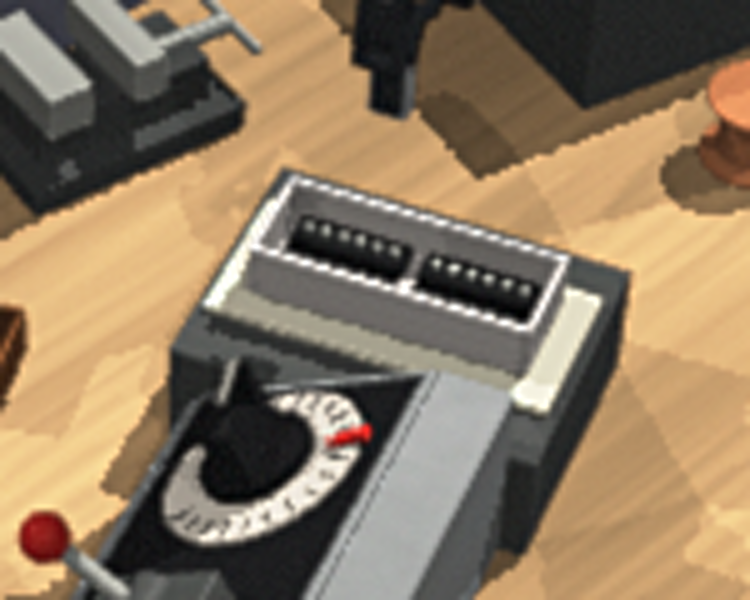

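View pics/t11.png

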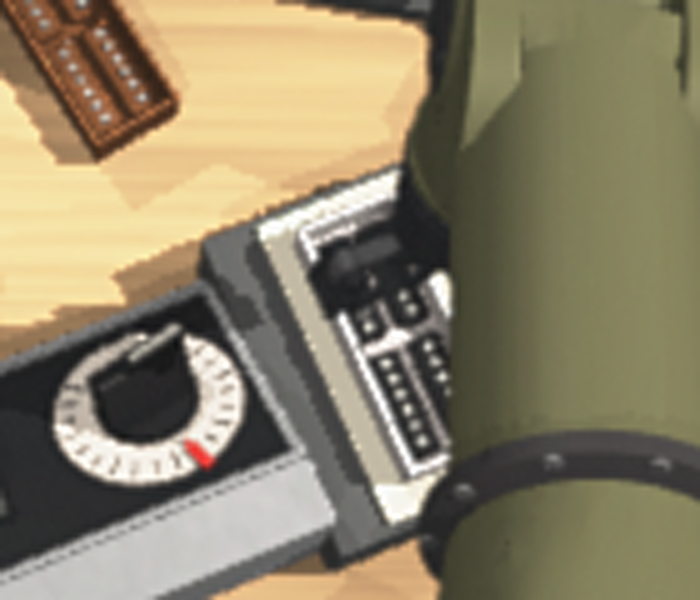

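Run:
```python
from h import *
c=load('side11')
P=np.array([px(c,275+u/5-.4,135+v/5-.4,z=.117) for u,v in [(292,172),(568,257),(530,330),(255,252)]])
print('tray',P.mean(0).round(4)); l=P[1]+P[2]-P[0]-P[3]; print(np.degrees(np.arctan2(l[1],l[0])))
th=np.radians(23.6); n=np.array([.5*np.cos(th),.5*np.sin(th),np.cos(np.pi/6)])
up=np.array([-np.cos(th)*np.cos(np.pi/6),-np.sin(th)*np.cos(np.pi/6),.5]); ky=np.array([np.sin(th),-np.cos(th),0])
from scipy.optimize import least_squares
for nme in('top0','side0'):
    c=load(nme); X=cloud(c); rgb=c['image'].astype(int)
    m=(rgb.min(-1)>150)&(rgb.max(-1)-rgb.min(-1)<70); h=X@n
    ctr=np.array([.57,-.043,.092]) if 0 else np.array([.5716,-.0424,.0919])
    for it in range(4):
        a=(X-ctr)@up; b=(X-ctr)@ky; r=np.hypot(a,b)
        k=m&(r<.066)&(abs((X-ctr)@n)<.007)&(r>.03)
        pa=np.stack([a[k],b[k]],1); ang=np.arctan2(pa[:,1],pa[:,0]); rr=np.hypot(*pa.T)
        E=[]
        for s in np.arange(-np.pi,np.pi,np.pi/24):
            q=(ang>=s)&(ang<s+np.pi/24)
            if q.sum()>3: E.append(pa[q][np.argmax(rr[q])])
        E=np.array(E)
        f=least_squares(lambda p:np.hypot(E[:,0]-p[0],E[:,1]-p[1])-p[2],[0,0,.055],loss='soft_l1',f_scale=.001)
        ctr=ctr+f.x[0]*up+f.x[1]*ky
        ctr=ctr+np.median(((X-ctr)@n)[k])*n
    print(nme,'ctr',ctr.round(4),'r',f.x[2].round(4),len(E), 'plane frame rel plate (ex,ey,z)', [( (ctr-[.6185,-.1885,.081])@v).round(4) for v in (np.array([-np.cos(th),-np.sin(th),0]),ky,np.array([0,0,1]))])
    # marker
    hsv=cv2.cvtColor(c['image'],cv2.COLOR_RGB2HSV)
    q=((hsv[...,0]<8)|(hsv[...,0]>172))&(hsv[...,1]>120)&(np.linalg.norm(X-ctr,axis=-1)<.08)
    M=(X[q]-ctr); print(' marker angle from up, toward +ky(deg):',np.degrees(np.arctan2(np.median(M@ky),np.median(M@up))),np.hypot(np.median(M@ky),np.median(M@up)),np.median(M@n))
    # knob points
    hN=(X-ctr)@n; a=(X-ctr)@up; b=(X-ctr)@ky
    q=(hN>.025)&(hN<.06)&(np.hypot(a,b)<.045)
    pts=np.stack([a[q],b[q]],1); print(' bar',len(pts),pts.mean(0).round(4),hN[q].max()); w,v=np.linalg.eigh(np.cov(pts.T)); print(' axis angle',np.degrees(np.arctan2(v[1,1],v[0,1])),np.sqrt(w))
    q&=rgb.min(-1)>120; print(' white', q.sum(), a[q].round(4),b[q].round(4),hN[q].round(4))
    cv2.imwrite(f'pics/k_{nme}.png',cv2.resize(c['image'][185:265,295:375] if nme=='top0' else c['image'][195:275,285:365],None,fx=9,fy=9,interpolation=cv2.INTER_CUBIC)[:,:,::-1])
```

```text
tray [ 0.619  -0.1883  0.117 ]
-156.1823309598664
top0 ctr [ 0.5784 -0.0451  0.0906] r 0.0552 38 plane frame rel plate (ex,ey,z) [np.float64(-0.0206), np.float64(-0.1475), np.float64(0.0096)]
 marker angle from up, toward +ky(deg): 11.387445908240744 0.053664913302224185 0.0042335052055750295
 bar 181 [ 0.0044 -0.0017] 0.049601935883616714
 axis angle 102.66601724862598 [0.00483767 0.01830895]
 white 30 [-0.0108 -0.0097 -0.0045 -0.0082 -0.0051 -0.0066 -0.0055 -0.0098 -0.0098
 -0.0053 -0.0027 -0.0017 -0.0077 -0.0056 -0.0026 -0.0026 -0.0008 -0.0049
 -0.008  -0.0001  0.0008 -0.0022 -0.0011 -0.0013  0.0036  0.0027  0.0005
 -0.0055  0.0005  0.001 ] [ 0.0236  0.0262  0.028   0.0195  0.0218  0.0249  0.0275  0.0106  0.0134
  0.0154  0.0178  0.0204  0.0067  0.0091  0.0114  0.0142  0.0167 -0.0002
  0.0032  0.0046  0.0072  0.0106 -0.0016  0.0013  0.0032  0.0061  0.0291
 -0.01   -0.0026  0.0001] [0.0452 0.0448 0.0488 0.0457 0.0475 0.0442 0.0438 0.0449 0.0433 0.0466
 0.0478 0.0473 0.0449 0.0456 0.0473 0.0456 0.046  0.0474 0.0423 0.0493
 0.0488 0.0438 0.0476 0.0457 0.0496 0.047  0.0313 0.0437 0.0455 0.0443]
side0 ctr [ 0.5783 -0.0407  0.0908] r 0.0552 29 plane frame rel plate (ex,ey,z) [np.float64(-0.0223), np.float64(-0.1515), np.float64(0.0098)]
 marker angle from up, toward +ky(deg): 14.101255866372348 0.055634697992120626 0.0024423030195332212
 bar 184 [ 0.005  -0.0046] 0.0486929694991402
 axis angle 100.92605644544585 [0.00500111 0.019497  ]
 white 14 [-0.0073 -0.007  -0.0085 -0.0052 -0.0025 -0.0014 -0.0052 -0.004  -0.0048
 -0.0027 -0.0007  0.0014  0.0026  0.0012] [ 0.0298  0.0243  0.0291  0.0204  0.0207  0.0143  0.0216  0.0153  0.0109
  0.0119  0.0047  0.0056 -0.0008 -0.0012] [0.0459 0.0474 0.0433 0.0472 0.0466 0.0487 0.0427 0.0448 0.0454 0.0442
 0.047  0.046  0.0482 0.0453]
```

View pics/k_top0.png

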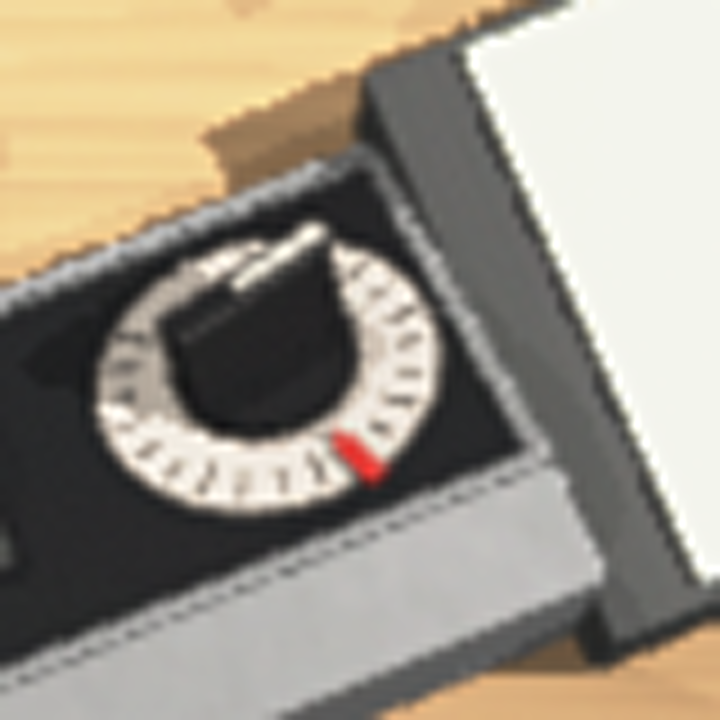

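View pics/k_side0.png

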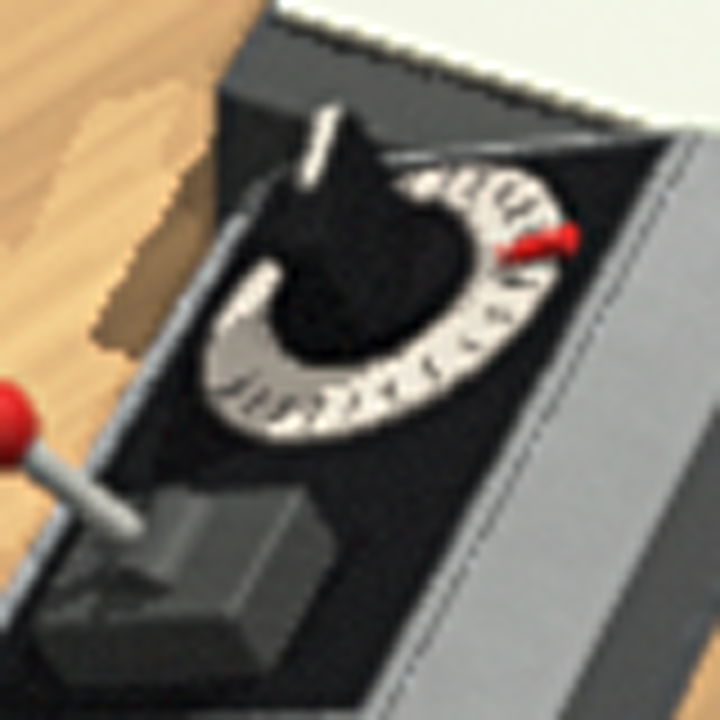

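```bash
cat > kn.py <<'E'
from h import *
th=np.radians(23.6); n=np.array([.5*np.cos(th),.5*np.sin(th),np.cos(np.pi/6)])
up=np.array([-np.cos(th)*np.cos(np.pi/6),-np.sin(th)*np.cos(np.pi/6),.5]); ky=np.array([np.sin(th),-np.cos(th),0]); ex=np.array([np.cos(th),np.sin(th),0])
ctr=np.array([.5784,-.043,.0902])
g=np.stack(np.meshgrid(np.linspace(-.031,.031,63),np.linspace(-.008,.008,17),np.linspace(.014,.048,35)),-1).reshape(-1,3)
def touch(phi,ztip,r,hx=.011,hy=.0145,yaw=23.6):
    p=np.radians(phi); u=np.cos(p)*up+np.sin(p)*ky; t=np.sin(p)*up-np.cos(p)*ky
    B=g[:,:1]*u+g[:,1:2]*t+g[:,2:]*n   # rel ctr
    B=B[B[:,2]>ztip][:,:2]
    a=np.radians(yaw); ax=np.array([np.cos(a),np.sin(a)]); ay=np.array([np.sin(a),-np.cos(a)])
    # radial location in horizontal slice at ztip+8mm
    h=(ztip+.008-r*u[2])/n[2]; c0=(h*n+r*u)[:2]
    td=t[:2]/np.linalg.norm(t[:2])
    for s in np.arange(0,.09,.0005):
        c=c0-s*td
        if not ((abs((B-c)@ax)<hx)&(abs((B-c)@ay)<hy)).any(): break
    return np.array([*(ctr[:2]+c),ctr[2]+ztip-.037])
if __name__=='__main__':
    pts=[]
    for phi,z,r in [(104,.012,.022),(90,.014,.022),(75,.018,.022),(60,.022,.022),(45,.027,.022),(30,.031,.022),(20,.033,.022),(13,.034,.022)]:
        P=touch(phi,z,r); print(phi,P.round(4)); pts.append((*P.round(4),23.6))
    P=touch(104,.012,.022)+.03*ex*np.array([1,1,0]); print('start',P)
    to([(P[0],P[1],.20,23.6),(*P,23.6)]+pts)
E
python3 kn.py
```

```text
104 [ 0.6274 -0.0354  0.0652]
90 [ 0.6259 -0.0463  0.0672]
75 [ 0.6259 -0.0556  0.0712]
60 [ 0.6223 -0.0643  0.0752]
45 [ 0.6151 -0.0699  0.0802]
30 [ 0.6055 -0.0714  0.0842]
20 [ 0.5986 -0.0699  0.0862]
13 [ 0.5942 -0.0682  0.0872]
start [ 0.65489957 -0.02336272  0.0652    ]
now [ 0.617  -0.188   0.2052] yaw 23.65 tilt 0.11 w 0.0856 t 18.075 F [-1.  -0.2 -0.5] q [ 0.46  0.55 -0.34  1.43  0.19  1.2  -1.07]
(np.float64(0.6548995703290119), np.float64(-0.02336272478784982), 0.2, 23.6) -> [ 10.08 -13.55   0.52] twist 0.1
(np.float64(0.6548995703290119), np.float64(-0.02336272478784982), np.float64(0.06520000000000001), 23.6) -> [ 10.1  -13.54  14.  ] twist 0.1
(np.float64(0.6274), np.float64(-0.0354), np.float64(0.0652), 23.6) -> [  7.1  -13.54  14.  ] twist 0.1
(np.float64(0.6259), np.float64(-0.0463), np.float64(0.0672), 23.6) -> [  6.52 -12.6   13.8 ] twist 0.1
(np.float64(0.6259), np.float64(-0.0556), np.float64(0.0712), 23.6) -> [  6.15 -11.75  13.4 ] twist 0.1
(np.float64(0.6223), np.float64(-0.0643), np.float64(0.0752), 23.6) -> [  5.47 -11.1   13.  ] twist 0.1
(np.float64(0.6151), np.float64(-0.0699), np.float64(0.0802), 23.6) -> [  4.58 -10.87  12.5 ] twist 0.1
(np.float64(0.6055), np.float64(-0.0714), np.float64(0.0842), 23.6) -> [  3.64 -11.12  12.1 ] twist 0.1
(np.float64(0.5986), np.float64(-0.0699), np.float64(0.0862), 23.6) -> [  3.07 -11.54  11.91] twist 0.1
(np.float64(0.5942), np.float64(-0.0682), np.float64(0.0872), 23.6) -> [  2.74 -11.87  11.81] twist 0.1
```

Call:
carry_out --steps "1 3 -4 0.5 0; 1 6 -8 0.5 0; 1 8 -11 0.5 0; 1 10 -12.8 0.5 0; 1 10 -12.8 3 0; 1 10 -12.8 6 0; 1 10 -12.8 9 0; 1 10 -12.8 9 0; 1 10 -12.8 9 0"

```text
clock: 19.2
tool_pos: [0.6579, -0.0306, 0.1167]
eef_rot: [0.979, 0.205, -0.0, -0.0]
contact_force: [0.0, 0.1, -0.1]
gripper_width: -0.0002
```

Run:
```python
from h import *
to([])
for n in('side','top'):
    c=snap(n,n+'12')
s=state()['tool_pos']
c=load('side12'); X=cloud(c); im=c['image']; print(proj(c,s+[0,0,.037]))
m=(im.max(-1)<95)&(np.hypot(X[...,0]-s[0],X[...,1]-s[1])<.04)&(X[...,2]>s[2]+.02)&(X[...,2]<s[2]+.07)
Q=X[m];print(len(Q),Q.min(0)-s,Q.max(0)-s)
a=np.radians(23.6);ax=np.array([np.cos(a),np.sin(a)]);ay=np.array([np.sin(a),-np.cos(a)])
D=(Q-s)[:,:2]; 
for z0 in np.arange(.03,.07,.006):
    k=abs(Q[:,2]-s[2]-z0)<.003
    if k.sum()>2: print(z0.round(3),k.sum(),'x',(D[k]@ax).min().round(3),(D[k]@ax).max().round(3),'y',(D[k]@ay).min().round(3),(D[k]@ay).max().round(3))
crop(load('side12'),255,135,405,285,4.5,'s12'); crop(load('top12'),255,145,435,285,4.4,'t12')
```

```text
now [ 0.6579 -0.0306  0.1167] yaw 23.65 tilt 0.03 w -0.0002 t 19.2 F [ 0.   0.1 -0.1] q [ 0.2   0.64 -0.33  1.52  0.23  1.03 -1.35]
(np.float64(302.4657049718061), np.float64(195.61647666919657))
60 [-0.0155529  -0.00692962  0.0324785 ] [0.00402998 0.01740674 0.06722095]
0.036 6 x -0.009 0.003 y -0.013 0.004
0.042 15 x -0.011 0.008 y -0.016 -0.005
0.048 13 x -0.01 0.003 y -0.016 -0.001
0.054 12 x -0.012 0.006 y -0.017 -0.009
0.06 8 x -0.011 -0.001 y -0.018 -0.001
0.066 5 x -0.012 -0.008 y -0.015 -0.003
```

View pics/s12.png

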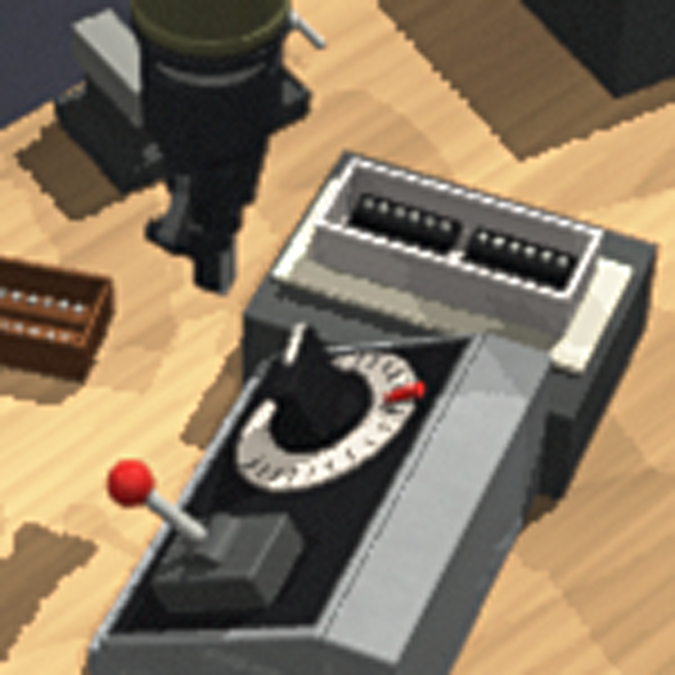

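View pics/t12.png

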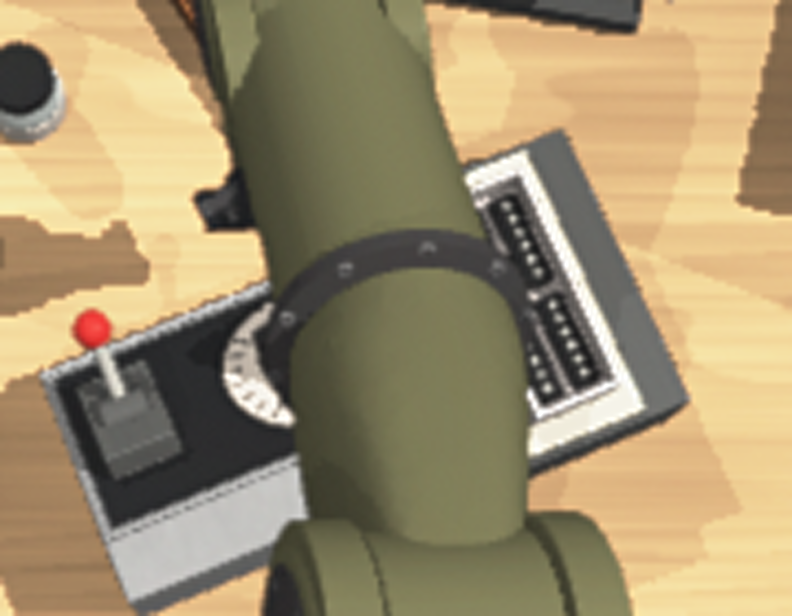

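Run:
```python
from kn import *
pts=[]
for phi,z,r in [(104,.012,.03),(97,.013,.028),(90,.014,.026),(82,.016,.025),(75,.018,.024),(67,.020,.023),(60,.022,.022),(52,.0245,.022),(45,.027,.022),(37,.029,.022),(30,.031,.022),(20,.033,.022),(13,.034,.022)]:
    P=touch(phi,z,r,hy=.0155); pts.append((*[float(v) for v in P.round(4)],phi))
to(pts)
```

```text
now [ 0.6585 -0.0307  0.1177] yaw 23.64 tilt 0.1 w 0.0002 t 19.3 F [ 0.4  0.7 -0.2] q [ 0.2   0.64 -0.33  1.52  0.23  1.03 -1.35]
(0.631, -0.0429, 0.0652, 104) -> [-3.02  0.01  5.24] twist -80.4
(0.6294, -0.0465, 0.0662, 97) -> [-3.31  0.28  5.14] twist -73.4
(0.6275, -0.0499, 0.0672, 90) -> [-3.62  0.51  5.04] twist -66.4
(0.6274, -0.054, 0.0692, 82) -> [-3.79  0.89  4.84] twist -58.4
(0.6267, -0.0575, 0.0712, 75) -> [-4.    1.18  4.64] twist -51.4
(0.6246, -0.0615, 0.0732, 67) -> [-4.35  1.46  4.44] twist -43.4
(0.6227, -0.0644, 0.0752, 60) -> [-4.64  1.65  4.24] twist -36.4
(0.6195, -0.0681, 0.0777, 52) -> [-5.08  1.86  3.99] twist -28.4
(0.616, -0.0704, 0.0802, 45) -> [-5.49  1.93  3.74] twist -21.4
(0.6114, -0.0723, 0.0822, 37) -> [-5.99  1.92  3.54] twist -13.4
(0.6067, -0.0724, 0.0842, 30) -> [-6.43  1.74  3.34] twist -6.4
(0.5993, -0.0707, 0.0862, 20) -> [-7.04  1.29  3.14] twist 3.6
(0.5948, -0.0691, 0.0872, 13) -> [-7.38  0.96  3.04] twist 10.6
```

Call:
carry_out --steps "1 0 0 2 0; 1 0 0 4 0; 1 0 0 5.2 0; 1 -1 0 5.2 0; 1 -2 0 5.2 0; 1 -3 0 5.2 0; 1 -3.3 0.3 5.1 0; 1 -3.6 0.5 5 0; 1 -3.8 0.9 4.8 0; 1 -4 1.2 4.6 0; 1 -4.35 1.45 4.4 0; 1 -4.65 1.65 4.2 0; 1 -4.65 1.65 4.2 0; 1 -4.65 1.65 4.2 0"

```text
clock: 21.05
tool_pos: [0.6213, -0.0654, 0.0745]
eef_rot: [0.979, 0.205, -0.001, 0.0]
contact_force: [-0.5, -0.7, 1.6]
gripper_width: 0.0001
```

Run:
```python
from h import *
to([])
c=snap('side','side13')
crop(c,275,165,395,265,6.5,'s13')
```

```text
now [ 0.6213 -0.0654  0.0745] yaw 23.61 tilt 0.08 w 0.0001 t 21.05 F [-0.5 -0.7  1.6] q [ 0.26  0.63 -0.33  1.66  0.25  0.89 -1.32]
```

View pics/s13.png

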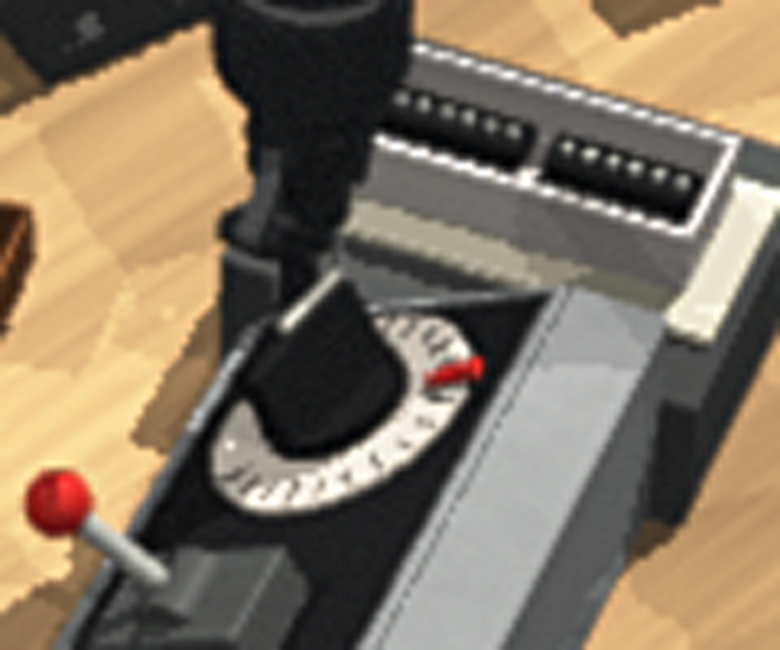

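Call:
carry_out --steps "1 -0.2 0.1 -0.1 0; 1 -0.45 0.2 -0.2 0; 1 -0.65 0.25 -0.35 0; 1 -0.85 0.3 -0.5 0; 1 -1.1 0.3 -0.6 0; 1 -1.35 0.25 -0.7 0; 1 -1.6 0.2 -0.8 0; 1 -1.8 0.1 -0.9 0; 1 -1.8 0.1 -0.9 0; 1 -1.8 0.1 -0.9 0"

```text
clock: 22.35
tool_pos: [0.6054, -0.073, 0.0835]
eef_rot: [0.979, 0.205, -0.0, 0.0]
contact_force: [1.1, -1.2, 0.3]
gripper_width: 0.0003
```

```bash
cat > meas.py <<'E'
from kn import *
def white(f):
    c=load(f); X=cloud(c); rgb=c['image'].astype(int)
    hN=(X-ctr)@n; a=(X-ctr)@up; b=(X-ctr)@ky
    q=(hN>.040)&(hN<.053)&(np.hypot(a,b)<.04)&(rgb.min(-1)>95)
    if q.sum()<4: print('few',q.sum()); return
    pts=np.stack([a[q],b[q]],1); m=pts.mean(0)
    d=np.linalg.svd(pts-m,full_matrices=False)[2][0]; d=d*np.sign(d@m)
    print(f,q.sum(),'mean',m.round(4),'ang mean',np.degrees(np.arctan2(m[1],m[0])).round(1),'line ang',np.degrees(np.arctan2(d[1],d[0])).round(1))
E
python3 - <<'E'
from meas import *
to([])
c=snap('side','side14'); snap('top','top14')
crop(c,275,165,395,265,6.5,'s14')
for f in('side12','top0','side0','side13','side14','top14'): white(f)
E
```

```text
now [ 0.6054 -0.073   0.0835] yaw 23.63 tilt 0.04 w 0.0003 t 22.35 F [ 1.1 -1.2  0.3] q [ 0.28  0.6  -0.33  1.69  0.24  0.88 -1.31]
side12 23 mean [-0.0045  0.0127] ang mean 109.4 line ang 104.6
top0 37 mean [-0.0024  0.0095] ang mean 104.0 line ang 97.7
side0 22 mean [-0.0039  0.0114] ang mean 109.0 line ang 106.4
side13 28 mean [0.0035 0.0132] ang mean 75.3 line ang 77.8
side14 20 mean [0.0108 0.0096] ang mean 41.6 line ang 34.6
few 3
```

View pics/s14.png

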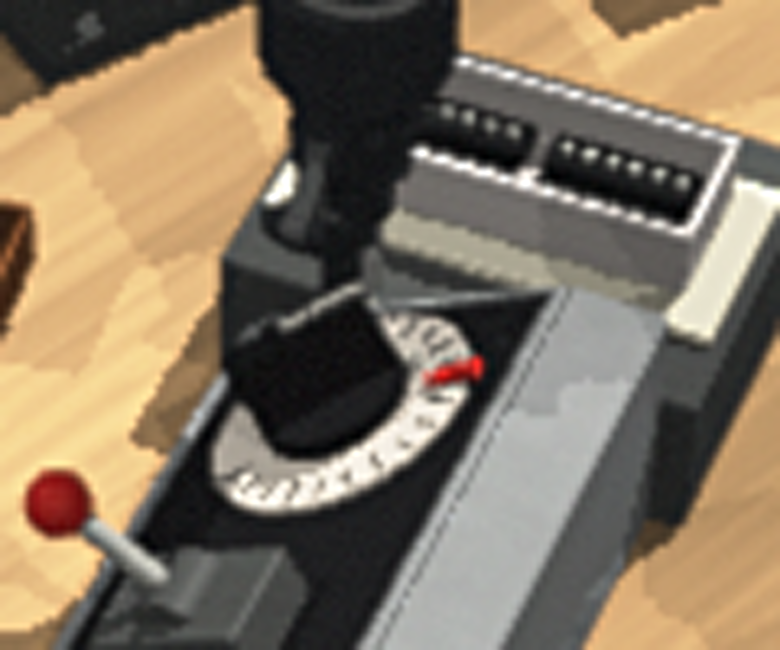

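Call:
carry_out --steps "1 -0.2 -0.1 -0.1 0; 1 -0.4 -0.3 -0.2 0; 1 -0.6 -0.45 -0.2 0; 1 -0.8 -0.6 -0.3 0; 1 -0.95 -0.8 -0.3 0; 1 -0.95 -0.8 -0.3 0; 1 -0.95 -0.8 -0.3 0"

```text
clock: 23.32
tool_pos: [0.5935, -0.0691, 0.0865]
eef_rot: [0.979, 0.205, -0.0, -0.0]
contact_force: [0.7, -1.4, 0.7]
gripper_width: -0.0002
```

Run:
```python
from meas import *
to([])
c=snap('side','side15')
crop(c,285,175,375,255,8,'s15')
for f in('side15',): white(f)
```

```text
now [ 0.5935 -0.0691  0.0865] yaw 23.64 tilt 0.04 w -0.0002 t 23.325 F [ 0.7 -1.4  0.7] q [ 0.28  0.59 -0.33  1.73  0.24  0.87 -1.31]
side15 23 mean [0.0153 0.0054] ang mean 19.5 line ang 13.5
```

View pics/s15.png

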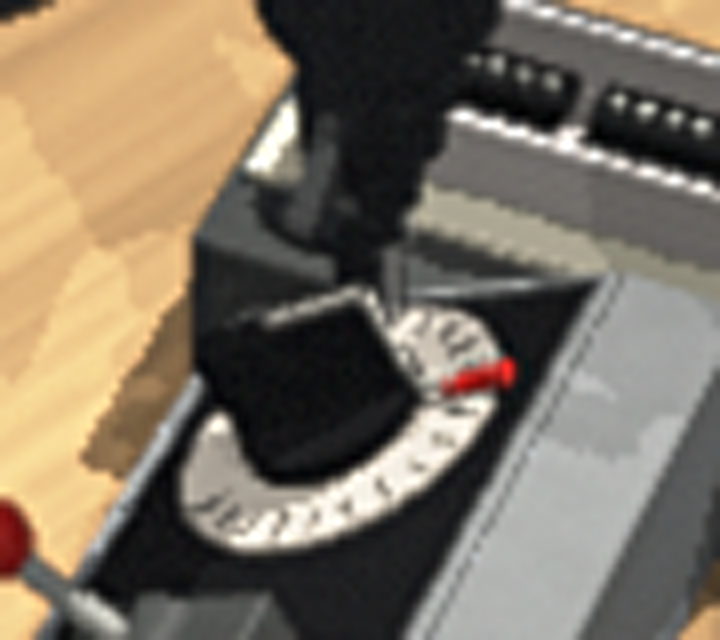

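Call:
carry_out --steps "1 0 1 -0.5 0; 1 0.2 2 -2 0; 1 1 2 -6 0; 1 4 2 -10 0; 1 8 6 -14 0; 1 8 12 -14 0; 1 8 12 -14 0"

```text
clock: 24.25
tool_pos: [0.716, -0.1541, 0.2256]
eef_rot: [0.98, 0.201, -0.001, 0.002]
contact_force: [-0.3, 0.1, -0.0]
gripper_width: 0.0001
```

Run:
```python
from meas import *
to([])
for v in('side','top'): snap(v,v+'16'); white(v+'16')
crop(load('side16'),285,175,375,255,8,'s16');crop(load('top16'),285,185,375,265,8,'t16')
```

```text
now [ 0.716  -0.1541  0.2256] yaw 23.23 tilt 0.19 w 0.0001 t 24.25 F [-0.3  0.1 -0. ] q [ 0.33  0.68 -0.34  1.11  0.22  1.38 -1.14]
side16 32 mean [0.0146 0.0047] ang mean 17.9 line ang 16.2
top16 31 mean [0.0129 0.0051] ang mean 21.5 line ang 15.0
```

View pics/s16.png

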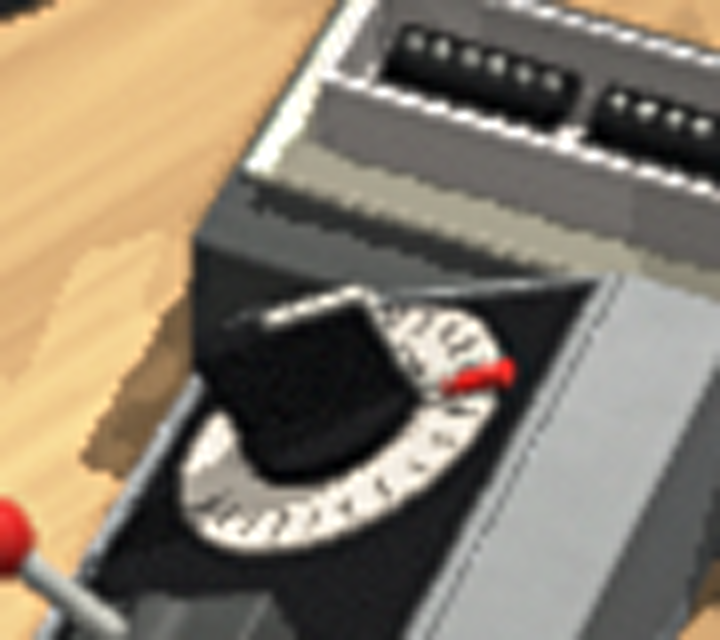

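View pics/t16.png

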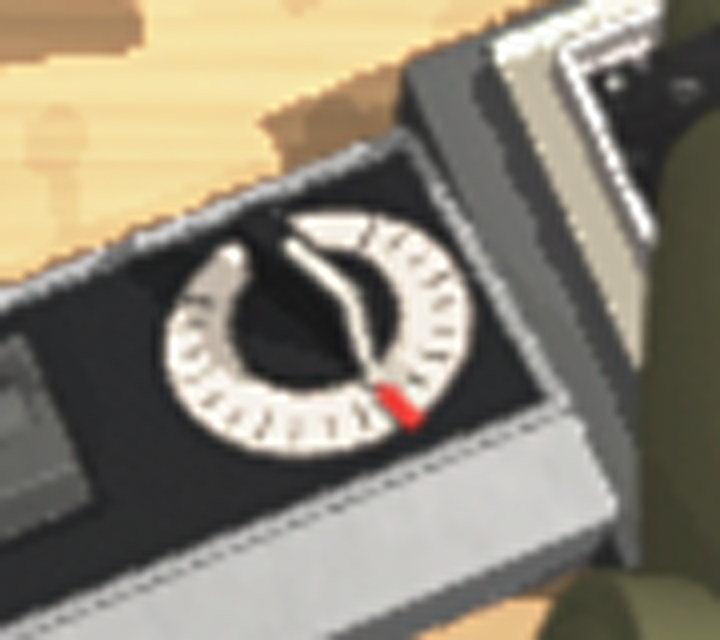

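Run:
```python
from kn import *
def ray(c,u,v,ct,h):
    o=-c['R'].T@c['t']; p=px(c,u,v,d=1.); w=p-o
    P=o+w*(((ct-o)@n+h)/(w@n)); q=P-ct; a,b=q@up,q@ky
    return np.degrees(np.arctan2(b,a)).round(1),np.hypot(a,b).round(4)
for f,ct,o,L in(('top16',np.array([.5784,-.0451,.0906]),(285,185),[('tip',375,382,.008),('m in',384,389,.006),('m out',413,425,.006),('bar0',287,245,.048),('bar1',352,297,.048)]),
  ('side16',np.array([.5783,-.0407,.0908]),(285,175),[('tip',432,390,.008),('m in',446,384,.006),('m out',512,371,.006),('bar0',268,320,.048),('bar1',358,292,.048)])):
    c=load(f)
    for k,u,v,h in L: print(f,k,ray(c,o[0]+u/8-.4,o[1]+v/8-.4,ct,h))
```

```text
top16 tip (np.float64(10.3), np.float64(0.041))
top16 m in (np.float64(12.1), np.float64(0.0443))
top16 m out (np.float64(10.9), np.float64(0.0648))
top16 bar0 (np.float64(-102.0), np.float64(0.0034))
top16 bar1 (np.float64(13.9), np.float64(0.0348))
side16 tip (np.float64(5.5), np.float64(0.0392))
side16 m in (np.float64(11.6), np.float64(0.042))
side16 m out (np.float64(10.1), np.float64(0.0658))
side16 bar0 (np.float64(-78.1), np.float64(0.0026))
side16 bar1 (np.float64(11.5), np.float64(0.0317))
```

Run:
```python
from kn import *
to([(.6255,.1139,.20,23.6),(.6255,.1139,.085,23.6),(.5618,.0861,.085,23.6),(.559,.085,.085,23.6)])
```

```text
now [ 0.715  -0.1484  0.2257] yaw 23.53 tilt 0.09 w 0.0003 t 24.35 F [-0.2  0.2  0.3] q [ 0.33  0.68 -0.34  1.12  0.22  1.38 -1.14]
(0.6255, 0.1139, 0.2, 23.6) -> [  2.27 -27.62   2.6 ] twist -0.1
(0.6255, 0.1139, 0.085, 23.6) -> [  2.28 -27.6   14.1 ] twist -0.1
(0.5618, 0.0861, 0.085, 23.6) -> [ -4.67 -27.6   14.1 ] twist -0.1
(0.559, 0.085, 0.085, 23.6) -> [ -4.97 -27.61  14.1 ] twist -0.1
```

Call:
carry_out --steps "1 0.5 -4 1 0; 1 1 -9 2 0; 1 1.5 -14 2.6 0; 1 2 -19 2.6 0; 1 2.3 -24 2.6 0; 1 2.3 -27.6 2.6 0; 1 2.3 -27.6 5 0; 1 2.3 -27.6 9 0; 1 2.3 -27.6 12 0; 1 2.3 -27.6 14 0; 1 2.3 -27.6 14 0; 1 2.3 -27.6 14 0"

```text
clock: 25.85
tool_pos: [0.6257, 0.1159, 0.0877]
eef_rot: [0.979, 0.205, 0.001, -0.0]
contact_force: [0.1, 0.1, 0.1]
gripper_width: -0.0001
```

Run:
```python
from kn import *
to([(.5618,.0861,.085,23.6),(.559,.085,.085,23.6)])
c=snap('side','side17')
crop(c,255,175,375,305,6,'s17')
```

```text
now [0.6257 0.1159 0.0877] yaw 23.69 tilt 0.07 w -0.0001 t 25.85 F [0.1 0.1 0.1] q [-0.02  0.64 -0.34  1.62  0.25  0.93 -1.6 ]
(0.5618, 0.0861, 0.085, 23.6) -> [-7.05  0.16  0.26] twist 0.1
(0.559, 0.085, 0.085, 23.6) -> [-7.35  0.15  0.26] twist 0.1
```

View pics/s17.png

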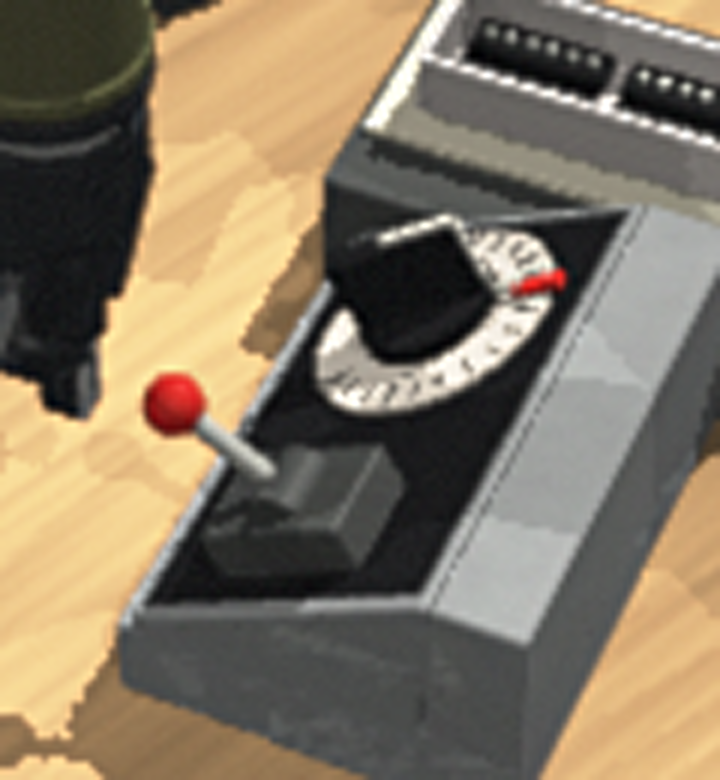

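Call:
carry_out --steps "1 -1 0.1 0 0; 1 -2 0.1 0 0; 1 -2.6 0.1 0 0; 1 -3.2 0.1 0 0; 1 -3.8 0.1 0 0; 1 -4.4 0.1 0 0; 1 -5 0.1 0 0; 1 -5.6 0.1 0 0; 1 -6.2 0.1 0 0; 1 -6.8 0.1 0 0; 1 -7.2 0.1 0 0; 1 -7.2 0.1 0 0; 1 -7.2 0.1 0 0"

```text
clock: 27.52
tool_pos: [0.5665, 0.0881, 0.0919]
eef_rot: [0.979, 0.205, 0.008, -0.0]
contact_force: [-1.5, 0.5, -0.9]
gripper_width: -0.0001
```

Run:
```python
from kn import *
to([])
c=snap('side','side18')
crop(c,255,175,375,305,6,'s18')
```

```text
now [0.5665 0.0881 0.0919] yaw 23.69 tilt 0.9 w -0.0001 t 27.525 F [-1.5  0.5 -0.9] q [ 0.03  0.54 -0.35  1.8   0.24  0.83 -1.59]
```

View pics/s18.png

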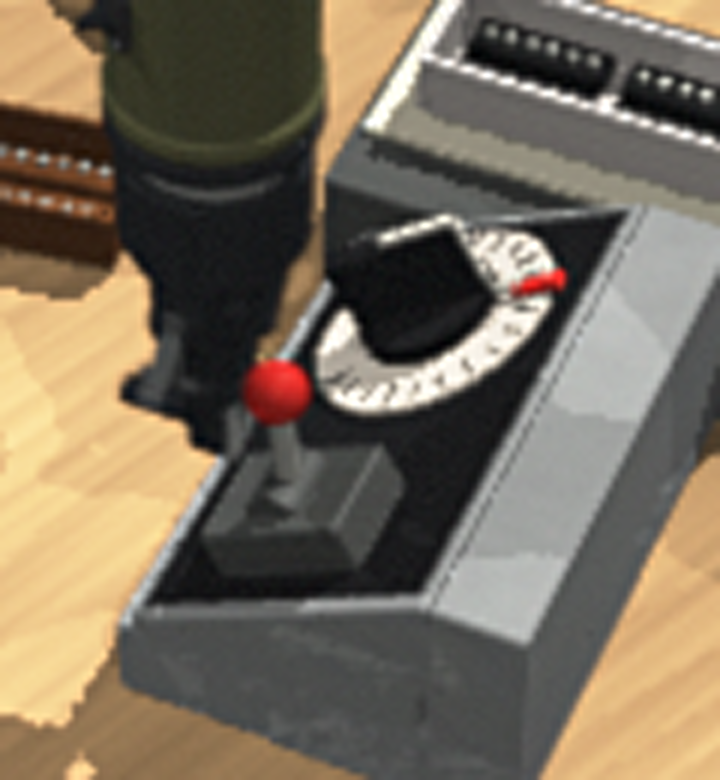

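```bash
cat > ball.py <<'E'
from kn import *
piv=ctr-.125*ky+.022*n
def ball(f):
    c=load(f);X=cloud(c);hsv=cv2.cvtColor(c['image'],cv2.COLOR_RGB2HSV)
    m=((hsv[...,0]<8)|(hsv[...,0]>172))&(hsv[...,1]>150)&(hsv[...,2]>70)&(np.linalg.norm(X-piv,axis=-1)<.1)
    o=-c['R'].T@c['t']; p=np.median(X[m],0); w=(p-o)/np.linalg.norm(p-o); b=p+w*.0105
    q=b-piv; print(f,'ball',b.round(4),'power',(np.arctan2(q@up,q@n)+.5).round(3),np.hypot(q@up,q@n).round(4))
E
python3 - <<'E'
from ball import *
for f in('side0','top0','side17','side18'): ball(f)
E
```

```text
side0 ball [0.5863 0.0967 0.1383] power -0.038 0.0597
top0 ball [0.5855 0.0946 0.1378] power -0.033 0.0581
side17 ball [0.5866 0.0962 0.1377] power -0.049 0.0594
side18 ball [0.544  0.078  0.1664] power 0.921 0.0574
```

Call:
carry_out --steps "1 0 0 0 0; 1 0 0 0 0; 1 0 0 0 0"

```text
clock: 27.95
tool_pos: [0.5615, 0.0864, 0.0869]
eef_rot: [0.979, 0.205, 0.002, -0.001]
contact_force: [7.4, 4.9, 1.9]
gripper_width: -0.0001
```

Call:
carry_out --steps "1 2 0 0 0; 1 4 0 -1 0; 1 5 0 -5 0; 1 6 0 -10 0; 1 8 2 -14 0; 1 12 2 -16 0; 1 14 2 -18 0; 1 14 2 -18 0; 1 14 2 -18 0"

```text
clock: 29.08
tool_pos: [0.6947, 0.1222, 0.2647]
eef_rot: [0.979, 0.205, -0.002, 0.0]
contact_force: [0.1, -1.2, 0.0]
gripper_width: -0.0002
```

Run:
```python
from ball import *
from meas import white
to([])
for v in('side','top'): snap(v,v+'19'); white(v+'19'); ball(v+'19')
```

```text
now [0.6947 0.1222 0.2647] yaw 23.64 tilt 0.23 w -0.0002 t 29.075 F [ 0.1 -1.2  0. ] q [-0.03  0.62 -0.36  1.13  0.21  1.43 -1.52]
side19 33 mean [0.0153 0.0046] ang mean 16.6 line ang 13.2
side19 ball [0.5406 0.0766 0.1669] power 0.985 0.0577
top19 32 mean [0.0141 0.0054] ang mean 20.9 line ang 14.2
top19 ball [nan nan nan] power nan nan
  return _methods._mean(a, axis=axis, dtype=dtype,
  ret = um.true_divide(
```

View pics/side19.png

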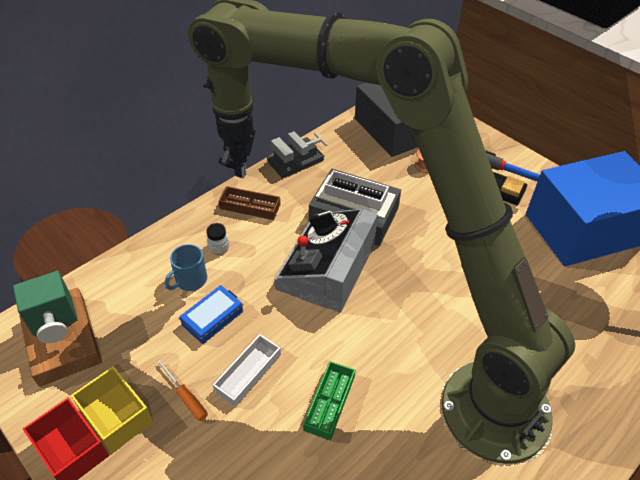

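View pics/top19.png

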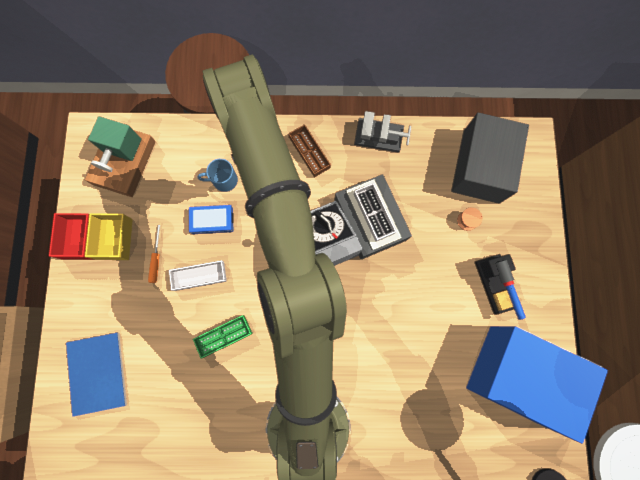

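Run:
```python
from kn import *
for f in('side0','side19'):
    c=load(f);hsv=cv2.cvtColor(c['image'],cv2.COLOR_RGB2HSV)
    m=((hsv[...,0]<8)|(hsv[...,0]>172))&(hsv[...,1]>120); v,u=np.nonzero(m[210:235,330:360]); print(f,u.mean()+330,v.mean()+210,len(u))
print(state()['qd'].round(3)); print(hand_in())
```

```text
side0 345.6923076923077 221.65384615384616 26
side19 345.48148148148147 221.7037037037037 27
[ 0.    -0.003 -0.002 -0.013 -0.     0.003 -0.001]
the job is handed in; nothing more can be done
None
```

The job is done and handed in at about 29 s of the 72 s; the hand-in gave no verdict. The last pictures show everything where it should be.

- **Tray:** I gripped only the top tray, carried it level and set it on the plate. The side view after release puts it within 1–2 mm of the plate centre, with its long side within about 1° of the plate's. It was still on the plate in the final pictures, where I did not re-measure it. The lower tray looks unmoved.
- **Knob:** I pushed the knob round with the closed fingers. After the fingers backed off, the pointer tip meets the inner end of the red marker. Estimates of the pointer's angle scatter from 5° to 21° against a marker at 11–14°. The tip's sideways offset in the enlarged top view suggests about 1° of error (8° is allowed). The marker's position in the side picture changed by about 0.2 pixel.
- **Lever:** It was pushed up to its stop. The final side image gives about 0.98 rad. The top camera could not confirm this because the arm hid the ball.

**Disagreement:** In the depth images the fingertips sit about 37 mm higher than the reported TCP height. Because of that my first two attempts to close on the tray missed, with no measurable push on anything. I corrected for the offset from then on. The arm finished clear of everything.

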